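# Bring the short handset from the charging rack to under the microscope

## Robot

A 7-joint arm with a two-finger parallel gripper is mounted at the origin on the work surface. World frame = base frame: x ahead of the robot, y to its left, z up, the work surface at z = 0. Lengths are in mm, angles in rad, forces in N, time in s.
With the tool pointing down it reaches from about 425 to 875 mm from the base axis. Payload 4.7 kg.
Tool frame: the origin (TCP) lies midway between the tips of the shut fingers; the grasp point (between the pads) lies 19 mm behind it; z points along the fingers, y is the direction in which the jaws open and shut (so a half turn about z gives the same grasp; the last joint's range is limited). The gripper opens to 85 mm and grips with 20 to 120 N. Pads are 22 mm wide; open, the fingers measure 114 mm over their backs; the gripper's body (76 mm by 85 mm) begins 54 mm behind the grasp point. The pads swing forward as they close: fully open they stand 13 mm farther back than shut.
Start: joints at [-1.1, 0.321, -0.07, 1.45, 0.023, 1.371, -0.057], TCP at [286.729, 583.362, 231.349] pointing down, gripper open.
Joint ranges: [-2.86, 2.86], [-0.3, 2.09], [-1.38, 1.24], [0.06, 2.45], [-1.56, 4.7], [0.09, 2.05], [-2.69, 2.69]. Speed limits (rad/s): [2.57, 2.57, 3.14, 3.14, 3.14, 3.14, 3.14].

## Interface

Orientations are given as a unit quaternion [w, x, y, z].
In Python, from bench import * gives the robot as it stands.
- The arm moves only by the shell command python3 -m pendant 'ROWS' [OPENING] [FORCE]. ROWS is JSON, a list of rows, each a list of 2 entries, a list of its own where there are three numbers: the shift along the tool's x, y, z in cm, then the turn about the tool's z in rad. A call has 1 to 10 rows; each row shifts and turns the commanded pose from where the row before left it, along the tool's axes as they then stand; what a row does not reach is not made up. A row lasts 1/10 s, in which the tool goes at most 50 mm and 8.59 degrees, less where a joint would pass 70% of its speed; a pose out of reach is approached as far as the arm can. A call is refused whole if a number of a shift passes 5 or a number of a turn 0.15, either way. A call with a gripper value outside its range is refused whole. OPENING is the closure, from 0 (fully open) to 1 (shut), set as the call begins (- or left out, the last holds). The fingers move at their own pace and stop on an object; FORCE is the grip in N (left out, the last holds). Time passes only in rows, so rows that do not move let the fingers close. It gives the time, the measured TCP pose, the force and the opening at its end, in the units of the state.
- sense(): the state, without advancing time (a new reading comes with each control period).
- grab_frame(name): name is "scene" or "top"; returns a dict with "frame" (420x560x3 uint8, red, green, blue), "K" (3x3 intrinsics, pixels), "k1" (the pictures are not rectified: a ray, as slopes to the right and down, at radius r is drawn at 1 + k1 r^2 times it, then the intrinsics apply), "R" (3x3) and "t" (3): a world point X has camera coordinates R X + t. Camera axes: x right, y down, z forward; pixel columns grow to the right and rows downward; lengths in mm; the calibration is good to about 2 mm. A picture is of the moment at which its call begins. There is no depth.
- close_job(): hands the job in, once; it reports no verdict.
The state is a dict: "time": time; "q": joint angles; "qvel": joint speeds; "effort": joint torques, N m; "position": TCP position; "tcp_rot": TCP orientation; "ft_force": force on the tool from outside, world axes, zero at the start; "moment": the same for the moment, N m; "gripper_width": finger opening in mm.
Only numpy, scipy, OpenCV 4.12 (cv2) and the standard library are available. Lean on these libraries where they do the work, as an engineer would, in place of code of your own. Each camera call takes 0.05 s, during which the arm holds its last target.

## Task

Lift the shortest of the three handsets straight out of its well in the charging rack and lean it, port end down and screen outward, on the reclined stand; let go and take it again by its long edges. Lay it flat on the microscope's stage in front of the guide channel, screen up and port end towards the channel, let go, then push it through under the microscope head until its port end rests against the stop. Do not drop it, do not touch the microscope head with anything, and leave the tall handsets, the bottle, the tape roll and the steel tub as they are.

Things in the scene. Friction and masses are not known exactly. Their poses are not given: they have to be found in the camera images.
- handset_center (a point): centre of the short handset, a black slab 60 mm wide (its x), 14 mm thick (y), 128 mm long (z), about 170 g. It starts upright in a well of the rack, 40 mm sticking out, screen towards the rack's -y. Its +z points from the charging-port end (down in the rack, z = -64 mm) to the top end (z = +64 mm); the grey glass screen is on its -y face
- handset_port (a point): the charging-port end of the short handset: middle of its bottom end face, axes as the handset's
- handset_screen (a point): middle of the short handset's screen face, axes as the handset's
- tall_a_center (a point): centre of a tall black handset, 60 x 14 x 146 mm, upright in a well of the rack (58 mm stick out); to be left there
- tall_b_center (a point): centre of the other tall black handset, same size; to be left there
- rack: fixed grey charging rack, a block 100 mm (x) by 184 mm (y) by 98 mm high, origin at the centre of its underside. Three wells in a row at y = -64, 0, +64 mm, each 62 mm (x) by 16 mm (y), 88 mm deep (floor 10 mm above the table), each holding a handset; 50 mm are free between the faces of neighbouring handsets
- stand: fixed aluminium stand, origin at the centre of its underside (base 110 mm in x, 75 mm in y), facing its own -x, 93 mm high. Its back rest, 40 mm wide (narrower than a handset), rises towards (sin40, 0, cos40) (degrees, stand frame), its face looking towards (-cos40, 0, sin40), and reaches 75 mm up a handset leaning on it
- stand_seat (a point): where the centre of the short handset lies when it rests on the stand, port end on the ledge, back against the rest; axes as the stand's. The ledge, 50 mm wide, has a lip 8 mm high that leaves a trough 16 mm wide for the handset's lower end (2 mm of play)
- microscope: fixed microscope, origin on the table under the lens axis. White stage 12 mm thick, x = -240 to +135 mm, 140 mm wide. A channel between two rails (12 mm high, 64 mm apart inside) runs along x from -45 mm to a cross-bar stop with its face at x = +30 mm; flared rail ends open its mouth to 76 mm at x = -71 mm; before that the stage is bare. Column 32 mm thick at x = +100 mm
- scope_head: the microscope's head, same origin and axes, fixed: a black ring light, 68 mm diameter about the lens axis, underside 44 mm above the table (32 mm above the stage), under a blue tube 48 to 60 mm in diameter up to 270 mm; to be touched by nothing
- bottle_mid (a point): middle of a white bottle, 44 mm diameter, 120 mm high, standing (bystander)
- tape_mid (a point): middle of an amber tape roll, 68 mm diameter, 18 mm high, lying flat (bystander)
- tub_mid (a point): middle of a steel tub, 50 mm diameter, 30 mm high (bystander)
Not all that is in view belongs to the job. What is shaped like the part that bears handset_center but green or pink is not meant.

How it is judged:
By the outcome, as a careful person would: the job done as asked, in the order asked, and still so for the second after the job is handed in, with the robot touching nothing.
It also fails if it takes over 72 s, if anything falls off the work surface, if the arm or the gripper's body presses on something with over 40 N, if the wrist force passes 120 N, or if a joint passes its speed limit or range.

## Working session

There is one attempt and no reset: what is moved stays moved. The work goes in short steps, Python scripts to look and compute and a shell command to move; the robot and the scene stay as the last step left them, time stands still between calls to the robot, and variables do not carry over. Pictures are saved under pics/ and viewed, and the job is handed in when it is done.

```bash
ls; mkdir -p pics; python3 - <<'E'
from bench import *
import cv2
s=sense();print(s)
for n in("scene","top"):
    f=grab_frame(n);cv2.imwrite(f"pics/{n}0.png",f["frame"][:,:,::-1]);print(n,f["K"],f["k1"],f["R"],f["t"])
E
```

```text
pics
{'time': 0.0, 'q': array([-1.09991335,  0.32182062, -0.07005616,  1.45168563,  0.02260149,
        1.37078862, -0.05689794]), 'qvel': array([ 3.77785128e-04,  9.62228971e-05, -1.06237413e-03, -8.99810864e-04,
       -3.59837419e-04, -1.48011496e-03,  2.19350314e-03]), 'effort': array([ 3.76353557e-05, -4.93585289e+01, -3.82313021e-01, -3.14327288e+01,
        1.29416192e-02,  1.14125165e-02, -1.01870623e-05]), 'position': array([286.51375251, 582.84543434, 230.21948166]), 'tcp_rot': array([-1.63389906e-04,  2.26408026e-01,  9.74032078e-01, -9.43875325e-04]), 'ft_force': array([0.26230271, 0.04262648, 0.17128982]), 'moment': array([-0.01136954,  0.01680587, -0.05278664]), 'gripper_width': 85.3762670496989}
scene [[479.06189663   0.         279.94554163]
 [  0.         479.06189663 203.82164203]
 [  0.           0.           1.        ]] -0.08709999322267065 [[ 0.89492221  0.44581199 -0.01912854]
 [ 0.31982215 -0.67072438 -0.66921043]
 [-0.31117201  0.59277355 -0.74282669]] [-552.82511977 -108.76326079 1236.87120549]
top [[496.3683447    0.         275.62286982]
 [  0.         496.3683447  216.35483122]
 [  0.           0.           1.        ]] 0.022737685508159165 [[ 0.06610401 -0.99780536  0.00383598]
 [-0.97666939 -0.06549002 -0.20451885]
 [ 0.20432122  0.00977303 -0.97885511]] [  36.45479764  597.60247447 1238.76914597]
```

View pics/scene0.png

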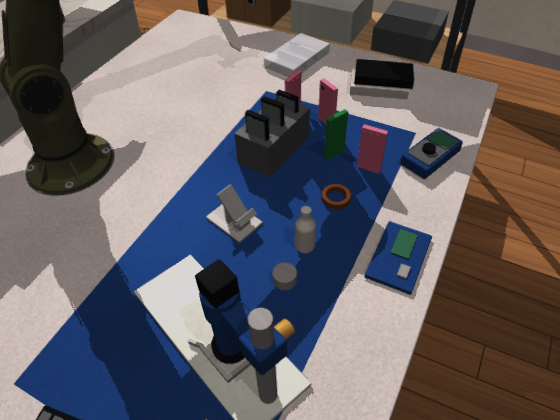

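View pics/top0.png

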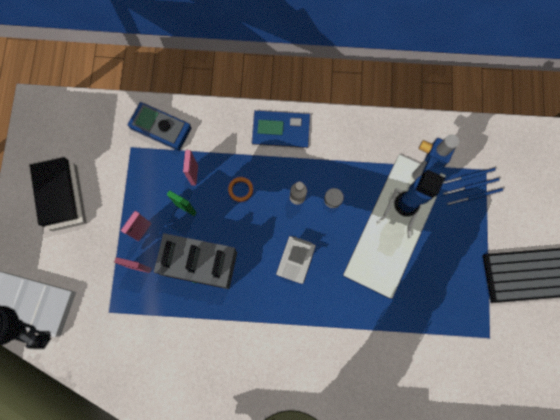

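```bash
cat > h.py <<'E'
from bench import *
import numpy as np, cv2
from scipy.optimize import least_squares
from scipy.spatial.transform import Rotation as Rn
def proj(f,X):
    X=np.atleast_2d(np.asarray(X,float)); c=X@np.array(f["R"]).T+np.array(f["t"])
    p=c[:,:2]/c[:,2:]; r2=(p**2).sum(1,keepdims=True); p=p*(1+f["k1"]*r2)
    K=f["K"]; return p*[K[0][0],K[1][1]]+[K[0][2],K[1][2]]
def back(f,uv,z):
    K=f["K"]; d=(np.array(uv,float)-[K[0][2],K[1][2]])/[K[0][0],K[1][1]]; p=d.copy()
    for _ in range(20): p=d/(1+f["k1"]*(p@p))
    R=np.array(f["R"]); o=-R.T@np.array(f["t"]); r=R.T@np.array([p[0],p[1],1]); return o+r*(z-o[2])/r[2]
def crop(f,name,x0,y0,x1,y1,s):
    im=f["frame"][y0:y1,x0:x1,::-1]; im=cv2.resize(im,None,fx=s,fy=s,interpolation=cv2.INTER_CUBIC)
    cv2.imwrite("pics/"+name+".png",im)
def pose2(x,y,a,P):
    P=np.atleast_2d(np.asarray(P,float)); c,s=np.cos(a),np.sin(a)
    return np.c_[x+c*P[:,0]-s*P[:,1],y+s*P[:,0]+c*P[:,1],P[:,2]]
E
python3 - <<'E'
from h import *
import pickle
S=grab_frame("scene");T=grab_frame("top");pickle.dump((S,T),open("f0.pkl","wb"))
for a in [(195,260,98),(297,260,0),(405,203,44),(395,225,12),(240,188,9),(298,190,60),(334,198,30)]:print(a,back(T,a[:2],a[2]).round())
crop(T,"t_rack",145,225,245,300,8)
crop(T,"t_stand",265,225,325,295,8)
crop(S,"s_rack",225,80,325,180,6)
crop(S,"s_stand",195,170,275,250,7)
E
```

```text
(195, 260, 98) [462. 269.  98.]
(297, 260, 0) [491.  11.   0.]
(405, 203, 44) [ 657. -266.   44.]
(395, 225, 12) [ 602. -248.   12.]
(240, 188, 9) [678. 180.   9.]
(298, 190, 60) [669.  22.  60.]
(334, 198, 30) [662. -78.  30.]
```

View pics/t_rack.png

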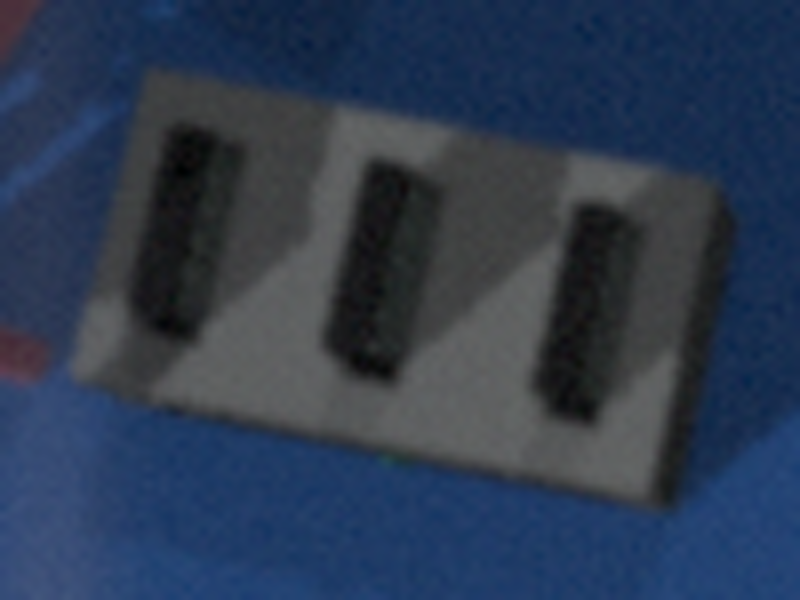

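View pics/t_stand.png

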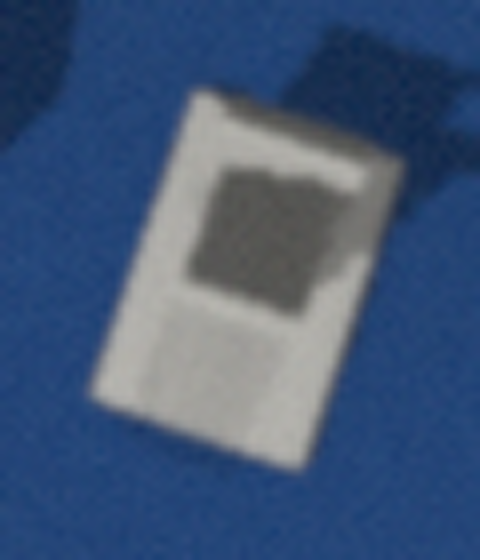

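View pics/s_rack.png

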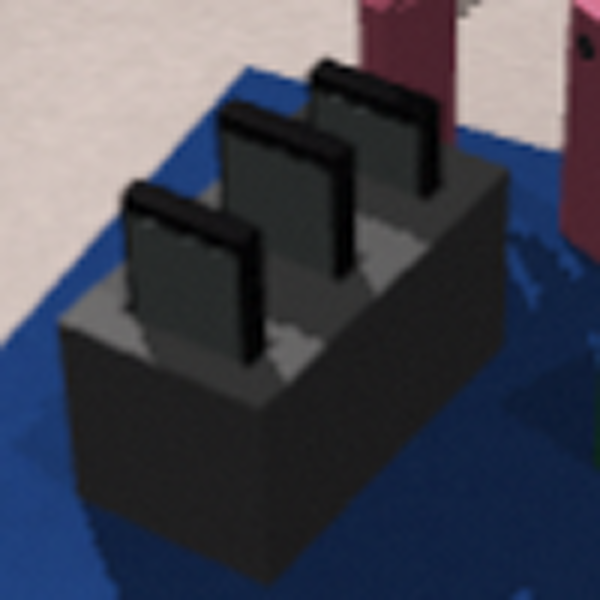

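View pics/s_stand.png

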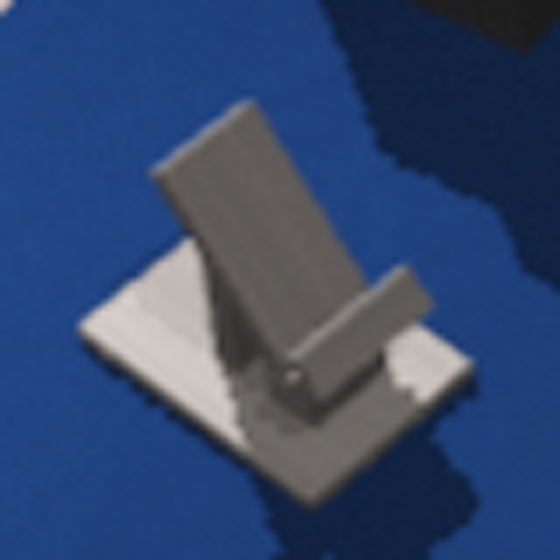

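```bash
python3 - <<'E'
from h import *
import pickle
S,T=pickle.load(open("f0.pkl","rb"))
crop(T,"t_mic",335,130,465,305,4.5 and 4)
crop(S,"s_mic",130,245,320,420,4)
E
```

```text
(no output)
```

View pics/t_mic.png

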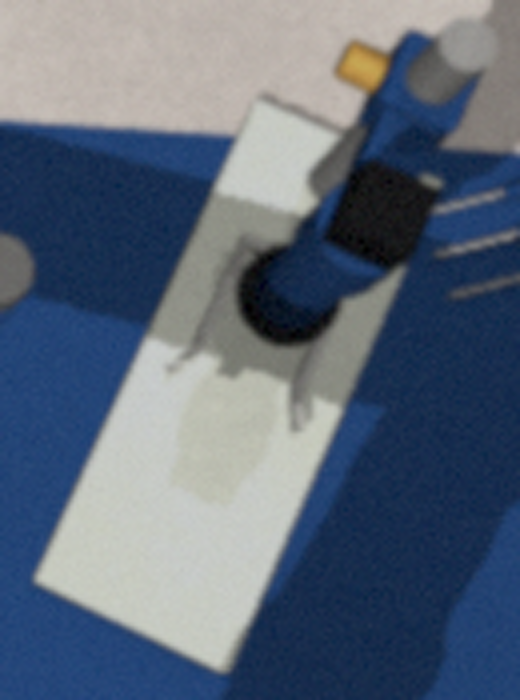

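View pics/s_mic.png

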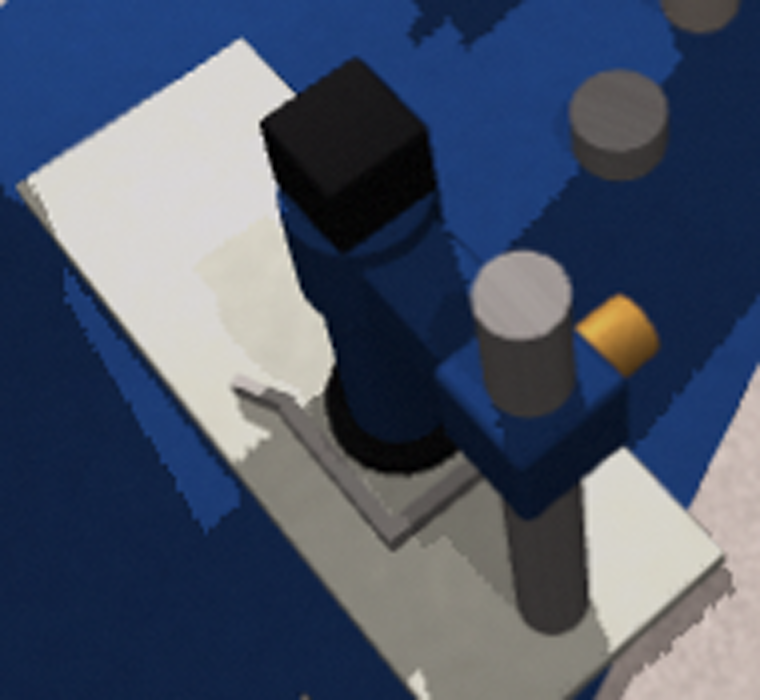

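```bash
cat > fit.py <<'E'
from h import *
import pickle
S,T=pickle.load(open("f0.pkl","rb"))
def oc(u,o,s): return np.array(o)+(np.array(u,float)+.5)/s-.5
def fit(obs,x0,names=""):
    def r(p): return np.concatenate([(proj(f,pose2(*p[:3],[P]))[0]-uv) for f,uv,P in obs])
    s=least_squares(r,x0,loss="soft_l1"); print(names,s.x.round(3),"deg",np.degrees(s.x[2]).round(2)); print(r(s.x).reshape(-1,2).round(1).tolist()); return s.x
tr=lambda u:oc(u,(145,225),8); sr=lambda u:oc(u,(225,80),6)
R_=[(T,tr((148,70)),(50,92,98)),(T,tr((714,180)),(50,-92,98)),(T,tr((660,502)),(-50,-92,98)),(T,tr((75,380)),(-50,92,98)),
(S,sr((60,325)),(-50,-92,98)),(S,sr((262,405)),(50,-92,98)),(S,sr((508,172)),(50,92,98)),(S,sr((268,585)),(50,-92,0)),(S,sr((80,492)),(-50,-92,0)),(S,sr((503,350)),(50,92,0))]
fit(R_,[462,269,-.15],"rack")
fit(R_[:4],[462,269,-.15],"rackT");fit(R_[4:],[462,269,-.15],"rackS")
tt=lambda u:oc(u,(265,225),8); st=lambda u:oc(u,(195,170),7)
for b in (4,6,8):
  A=[(T,tt((200,88)),(-55,-37.5,b)),(T,tt((402,158)),(-55,37.5,b)),(T,tt((303,470)),(55,37.5,b)),(T,tt((92,398)),(55,-37.5,b)),
  (S,st((80,330)),(55,37.5,b)),(S,st((312,500)),(-55,37.5,b)),(S,st((472,365)),(-55,-37.5,b))]
  fit(A,[490,11,2.8],"stand%d"%b)
fit(A[:4],[490,11,2.8],"standT");fit(A[4:],[490,11,2.8],"standS")
tm=lambda u:oc(u,(335,130),4); sm=lambda u:oc(u,(130,245),4)
M=[(T,tm((35,580)),(-240,70,12)),(T,tm((225,672)),(-240,-70,12)),(T,tm((260,95)),(135,70,12)),(T,tm((287,293)),(0,0,44)),
(S,sm((240,38)),(-240,70,12)),(S,sm((28,180)),(-240,-70,12)),(S,sm((722,557)),(135,70,12))]
fit(M,[657,-266,-.5],"mic");fit(M[:4],[657,-266,-.5],"micT");fit(M[4:],[657,-266,-.5],"micS")
E
python3 fit.py
```

```text
rack [ 4.63803e+02  2.71380e+02 -1.26000e-01] deg -7.2
[[-0.1, -0.5], [0.6, -0.4], [-1.0, -1.3], [-0.5, -0.2], [-0.9, -0.8], [-0.4, 0.6], [-0.2, -1.1], [0.1, 0.5], [-0.8, 1.1], [-0.2, -1.0]]
rackT [ 4.62362e+02  2.70567e+02 -1.25000e-01] deg -7.17
[[0.2, 0.1], [0.9, 0.1], [-0.7, -0.7], [-0.2, 0.4]]
rackS [ 4.65064e+02  2.71818e+02 -1.35000e-01] deg -7.71
[[-0.5, -1.0], [-0.2, 0.6], [0.5, -0.9], [0.3, 0.5], [-0.4, 1.0], [0.4, -0.8]]
stand4 [491.928  15.719   2.879] deg 164.97
[[-0.9, 0.1], [0.2, 0.2], [-0.1, -0.1], [-0.4, -0.2], [-0.9, 0.2], [-0.0, 0.8], [0.4, 0.1]]
stand6 [492.133  15.226   2.879] deg 164.95
[[-0.6, -0.1], [0.4, 0.0], [0.1, -0.2], [-0.2, -0.3], [-1.0, -0.2], [-0.1, 0.4], [0.4, -0.3]]
stand8 [492.335  14.75    2.878] deg 164.92
[[-0.4, -0.3], [0.7, -0.1], [0.3, -0.3], [-0.0, -0.5], [-1.2, -0.6], [-0.3, 0.1], [0.3, -0.7]]
standT [491.525  15.047   2.879] deg 164.95
[[-0.6, 0.0], [0.5, 0.2], [0.2, -0.0], [-0.2, -0.2]]
standS [493.728  14.245   2.873] deg 164.61
[[-0.8, -0.4], [0.0, 0.5], [0.7, -0.2]]
mic [ 6.54675e+02 -2.69736e+02 -3.99000e-01] deg -22.83
[[-0.5, -0.9], [0.3, 0.1], [0.1, 0.2], [0.0, 1.1], [0.9, -0.8], [-3.4, 0.6], [0.6, -0.0]]
micT [ 6.55232e+02 -2.69433e+02 -3.94000e-01] deg -22.6
[[-0.3, -0.8], [0.6, -0.0], [-0.2, -0.0], [-0.1, 0.9]]
micS [ 6.5421e+02 -2.6985e+02 -4.0100e-01] deg -22.99
[[1.0, -0.9], [-3.4, 0.3], [0.2, 0.1]]
```

```bash
cat > ov.py <<'E'
from h import *
import pickle
S,T=pickle.load(open("f0.pkl","rb"))
def box(cx,cy,z0,z1,hx,hy): 
    return [[(cx-hx,cy-hy,z),(cx+hx,cy-hy,z),(cx+hx,cy+hy,z),(cx-hx,cy+hy,z),(cx-hx,cy-hy,z)] for z in(z0,z1)]
rack=(463.5,271.2,-.126); stand=(492.1,15.1,2.879); mic=(654.9,-269.5,-.396)
L=[(rack,p,(0,255,255)) for b in [box(0,0,0,98,50,92),box(0,64,98,138,30,7),box(0,0,98,156,30,7),box(0,-64,98,156,30,7)] for p in b]
L+=[(stand,p,(0,255,255)) for p in box(0,0,0,6,55,37.5)]
L+=[(mic,p,(0,0,255)) for p in box(-52.5,0,0,12,187.5,70)]
L+=[(mic,[(-71,38,24),(-45,32,24),(30,32,24),(30,-32,24),(-45,-32,24),(-71,-38,24)],(0,255,255))]
L+=[(mic,[(34*np.cos(a),34*np.sin(a),44) for a in np.linspace(0,6.29,40)],(0,255,0))]
def draw(f,name,x0,y0,x1,y1,s,LL=L):
    im=cv2.resize(f["frame"][y0:y1,x0:x1,::-1],None,fx=s,fy=s,interpolation=cv2.INTER_CUBIC)
    for po,P,c in LL:
        uv=(proj(f,pose2(*po,P))-[x0,y0]+.5)*s-.5
        cv2.polylines(im,[np.round(uv).astype(int)],False,c,1)
    cv2.imwrite("pics/"+name+".png",im); return im
if __name__=="__main__":
    a=draw(T,"a",145,225,245,300,5);b=draw(T,"b",265,225,325,295,5)
    h=max(a.shape[0],b.shape[0]);pad=lambda i:cv2.copyMakeBorder(i,0,h-i.shape[0],0,0,0)
    cv2.imwrite("pics/ovT.png",np.hstack([pad(a),pad(b)]))
    a=draw(S,"a",225,80,325,180,4);b=draw(S,"b",195,170,275,250,4)
    h=max(a.shape[0],b.shape[0])
    cv2.imwrite("pics/ovS.png",np.hstack([pad(a),pad(b)]))
    a=draw(T,"a",335,130,450,305,3.4);b=draw(S,"b",130,245,320,420,2.1)
    h=max(a.shape[0],b.shape[0])
    cv2.imwrite("pics/ovM.png",np.hstack([pad(a),pad(b)]))
E
sed -i 's/3\.4)/3)/;s/2\.1)/2)/' ov.py; python3 ov.py
```

```text
(no output)
```

View pics/ovT.png

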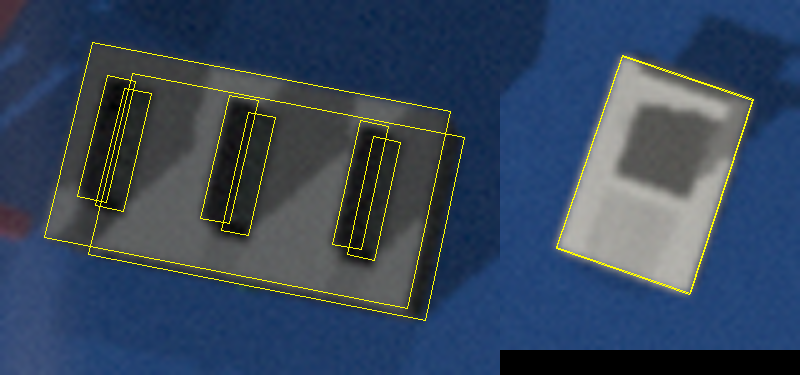

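View pics/ovS.png

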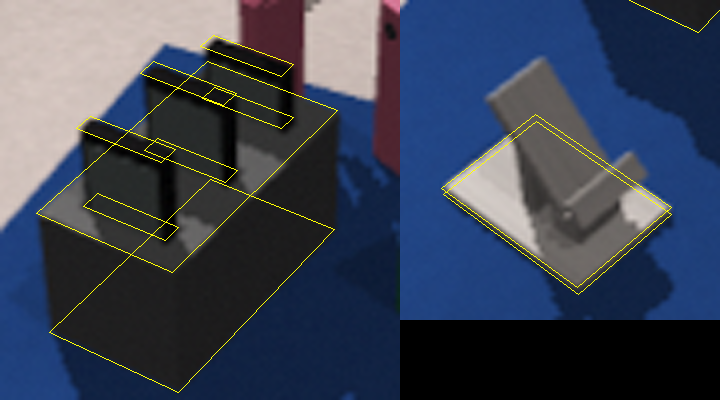

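View pics/ovM.png

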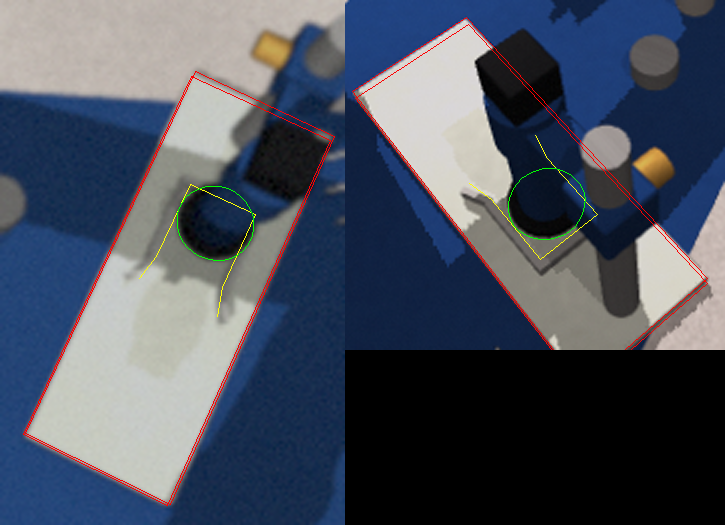

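```bash
python3 - <<'E'
from ov import *
a=cv2.resize(T["frame"][235:275,155:185,::-1],None,fx=13,fy=13,interpolation=cv2.INTER_CUBIC)
b=cv2.resize(S["frame"][85:120,268:305,::-1],None,fx=10,fy=10,interpolation=cv2.INTER_CUBIC)
a=a.astype(float)*1.6;b=b.astype(float)*1.6
h=max(a.shape[0],b.shape[0]);pad=lambda i:cv2.copyMakeBorder(i,0,h-i.shape[0],0,0,0)
cv2.imwrite("pics/hs.png",np.hstack([pad(a),pad(b)]).clip(0,255))
E
```

```text
[ WARN:0@0.315] global loadsave.cpp:1063 imwrite_ Unsupported depth image for selected encoder is fallbacked to CV_8U.
```

View pics/hs.png

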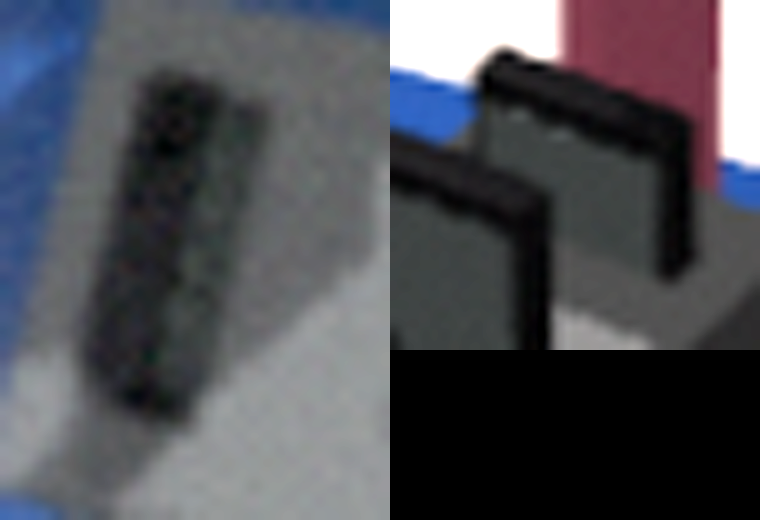

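```bash
cat >> fit.py <<'E'
print('---')
th=lambda u:oc(u,(155,235),13); sh=lambda u:oc(u,(268,85),10)
H=[(T,th((150,72)),(30,7,138)),(T,th((222,85)),(30,-7,138)),(T,th((158,388)),(-30,-7,138)),(T,th((90,365)),(-30,7,138)),
(S,sh((112,48)),(-30,7,138)),(S,sh((302,122)),(30,7,138)),(S,sh((277,158)),(30,-7,138)),(S,sh((90,85)),(-30,-7,138))]
for q in (H,H[:4],H[4:]): p=fit(q,[470,335,-.126],"hs")
print("rack-pred",pose2(463.5,271.2,-.126,[0,64,138]))
E
python3 fit.py | sed -n '/---/,$p'
```

```text
---
hs [ 4.73443e+02  3.32622e+02 -1.18000e-01] deg -6.73
[[0.7, -1.1], [0.8, -1.1], [0.1, -0.2], [-0.4, 0.6], [-0.7, -0.4], [0.6, -0.4], [0.1, -1.2], [-1.6, -1.4]]
hs [ 4.72200e+02  3.33241e+02 -9.20000e-02] deg -5.26
[[0.1, -0.6], [0.2, -0.7], [0.1, 0.3], [-0.4, 1.2]]
hs [ 4.75713e+02  3.29864e+02 -1.61000e-01] deg -9.25
[[0.0, 0.2], [0.8, 0.7], [0.1, -0.1], [-1.1, -0.8]]
rack-pred [[471.54267959 334.69263977 138.        ]]
```

```bash
cat > go.py <<'E'
from h import *
import sys
# usage: go.py x y z [yaw_deg of tool y] : prints tool-frame shift cm and turn
def cur():
    s=sense();M=Rn.from_quat(np.array(s["tcp_rot"])[[1,2,3,0]]).as_matrix();return s,M
if __name__=="__main__":
    s,M=cur();p=s["position"];a=[float(v) for v in sys.argv[1:]]
    print("t",round(s["time"],2),"pos",p.round(1),"yaw_y",np.degrees(np.arctan2(M[1,1],M[0,1])).round(2),"tilt",np.degrees(np.arccos(-M[2,2])).round(2),"F",s["ft_force"].round(1),"w",round(s["gripper_width"],1),"q7",s["q"][6].round(2))
    if len(a)>=3: print("shift cm",(M.T@(np.array(a[:3])-p)/10).round(2))
    if len(a)>=4:
        d=np.radians(a[3])-np.arctan2(M[1,1],M[0,1]); d=(d+np.pi/2)%np.pi-np.pi/2; print("turn rad (tool z)",round(-d,3))
E
python3 go.py 472.5 333.7 210 -7.1
```

```text
t 0.2 pos [286.6 583.  230.6] yaw_y 63.83 tilt 0.07 F [ 0.3 -0.2  0. ] w 85.3 q7 -0.06
shift cm [-27.68 -14.17   2.08]
turn rad (tool z) 1.238
```

```bash
python3 -m pendant '[[[-3.96,-2.02,0.3],0],[[-3.96,-2.02,0.3],0],[[-3.96,-2.02,0.3],0],[[-3.96,-2.02,0.3],0],[[-3.96,-2.02,0.3],0],[[-3.96,-2.02,0.3],0],[[-3.92,-2.05,0.3],0],[[0,0,0],0.1]]' 0
python3 -m pendant '[[[0,0,0],0.14],[[0,0,0],0.14],[[0,0,0],0.14],[[0,0,0],0.14],[[0,0,0],0.14],[[0,0,0],0.14],[[0,0,0],0.14],[[0,0,0],0.14],[[0,0,0],0.018],[[0,0,0],0]]'
python3 go.py 472.5 333.7 150 -7.1
```

```text
time: 1.0
position: [477.7, 326.0, 209.9]
tcp_rot: [0.002, 0.281, 0.96, -0.002]
ft_force: [-0.5, 0.2, -0.7]
gripper_width: 85.5
time: 2.0
position: [472.5, 334.1, 210.2]
tcp_rot: [-0.0, 0.749, 0.663, -0.0]
ft_force: [0.7, -0.1, 0.5]
gripper_width: 85.2
t 2.0 pos [472.5 334.1 210.2] yaw_y -6.95 tilt 0.01 F [ 0.7 -0.1  0.5] w 85.2 q7 -0.75
shift cm [-0.04  0.    6.02]
turn rad (tool z) 0.003
```

```bash
cat > snap.py <<'E'
from h import *
import sys
n=sys.argv[1]; c=[int(v) for v in sys.argv[2:]]
S=grab_frame("scene");T=grab_frame("top")
# args: T x0 y0 x1 y1 s  S x0 y0 x1 y1 s
a=cv2.resize(T["frame"][c[1]:c[3],c[0]:c[2],::-1],None,fx=c[4],fy=c[4],interpolation=cv2.INTER_CUBIC)
c=c[5:]
b=cv2.resize(S["frame"][c[1]:c[3],c[0]:c[2],::-1],None,fx=c[4],fy=c[4],interpolation=cv2.INTER_CUBIC)
h=max(a.shape[0],b.shape[0]);pad=lambda i:cv2.copyMakeBorder(i,0,h-i.shape[0],0,0,0)
cv2.imwrite(f"pics/{n}.png",cv2.convertScaleAbs(np.hstack([pad(a),pad(b)]),alpha=1.4))
import pickle;pickle.dump((S,T),open(f"{n}.pkl","wb"))
E
python3 snap.py g1 130 220 220 300 4 225 40 345 160 3
```

```text
(no output)
```

View pics/g1.png

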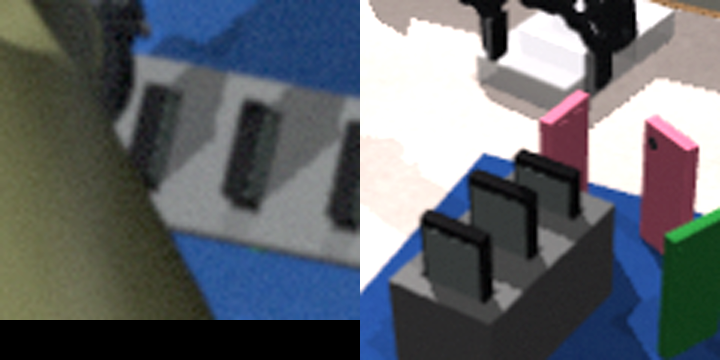

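```bash
python3 - <<'E'
from h import *
import pickle
S,T=pickle.load(open("g1.pkl","rb"))
for z in(210,223):print(z,proj(S,[472.5,334,z]), [((proj(S,[472.5+d*np.cos(-.124),334+d*np.sin(-.124),z])[0]-[225,40]+.5)*3+[360,0]).round() for d in(-57,-43,43,57)])
crop(S,"g1s",265,40,330,110,9)
E
```

```text
210 [[286.21165729  68.41011248]] [array([486.,  67.]), array([500.,  71.]), array([591., 103.]), array([607., 108.])]
223 [[286.1569501   63.62988677]] [array([485.,  52.]), array([500.,  57.]), array([591.,  88.]), array([607.,  93.])]
```

View pics/g1s.png

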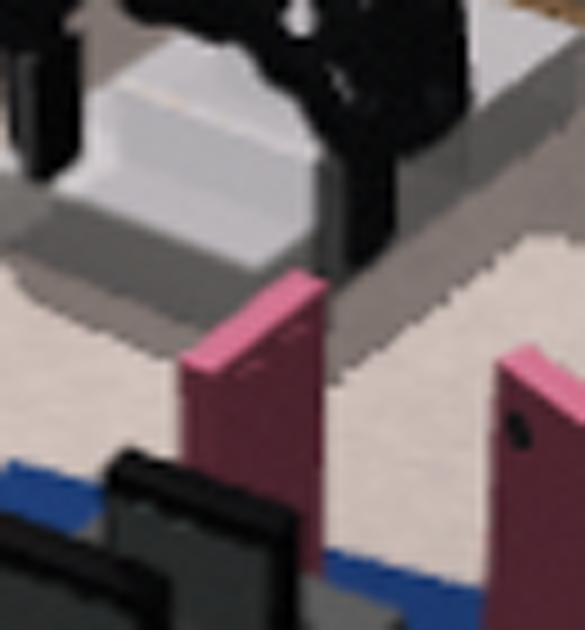

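```bash
python3 -m pendant '[[[-0.04,0,2.5],0],[[0,0,2.5],0],[[0,0,2],0],[[0,0,1.5],0],[[0,0,1],0],[[0,0,0.8],0],[[0,0,0.7],0],[[0,0,0],0],[[0,0,0],0]]'
python3 go.py 472.5 333.7 100 -7.1
python3 snap.py g2 130 220 220 300 4 265 40 330 110 6
```

```text
time: 3.0
position: [472.9, 333.9, 100.8]
tcp_rot: [0.0, 0.75, 0.662, 0.0]
ft_force: [-0.3, -0.3, -0.4]
gripper_width: 85.4
t 3.0 pos [472.9 333.9 100.8] yaw_y -7.1 tilt 0.05 F [-0.3 -0.3 -0.4] w 85.4 q7 -0.74
shift cm [-0.03 -0.04  0.08]
turn rad (tool z) 0.0
```

View pics/g2.png

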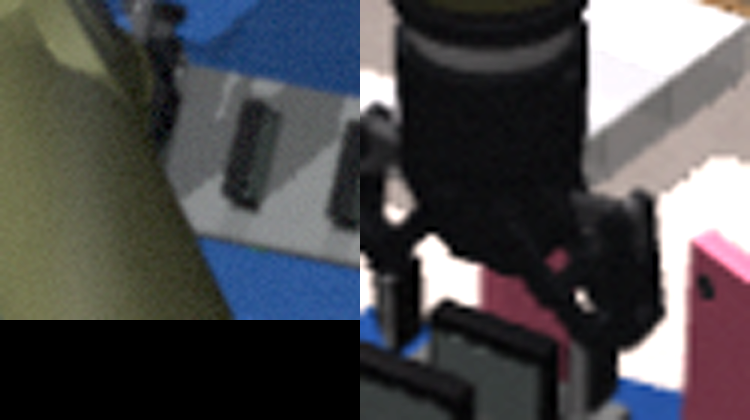

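```bash
python3 -m pendant '[[[0,0,0],0],[[0,0,0],0],[[0,0,0],0],[[0,0,0],0],[[0,0,0],0],[[0,0,0],0],[[0,0,0],0],[[0,0,0],0]]' 1 35
python3 go.py
```

```text
time: 3.9
position: [472.7, 334.0, 100.9]
tcp_rot: [-0.0, 0.75, 0.662, 0.0]
ft_force: [-2.3, -1.1, 5.7]
gripper_width: 59.3
t 3.9 pos [472.7 334.  100.9] yaw_y -7.1 tilt 0.05 F [-2.3 -1.1  5.7] w 59.3 q7 -0.74
```

Gripped at 60 mm with little side load. Lifting straight up.

```bash
python3 -m pendant '[[[0,0,-0.5],0],[[0,0,-1],0],[[0,0,-1.5],0],[[0,0,-1.5],0],[[0,0,-2],0],[[0,0,-2],0],[[0,0,-2],0]]'
python3 go.py
python3 -m pendant '[[[0,0,-2],0],[[0,0,-2.5],0],[[0,0,-2.5],0],[[0,0,-1],0],[[0,0,0],0]]'
python3 go.py
python3 snap.py g3 100 180 240 300 2 225 0 345 160 3
```

```text
time: 4.6
position: [472.9, 333.6, 207.6]
tcp_rot: [0.0, 0.75, 0.662, 0.001]
ft_force: [0.8, -0.1, -0.9]
gripper_width: 59.4
t 4.6 pos [472.9 333.6 207.6] yaw_y -7.12 tilt 0.08 F [ 0.8 -0.1 -0.9] w 59.4 q7 -0.75
time: 5.1
position: [473.4, 334.0, 287.7]
tcp_rot: [0.0, 0.75, 0.662, 0.002]
ft_force: [-0.1, -0.6, -1.9]
gripper_width: 59.8
t 5.1 pos [473.4 334.  287.7] yaw_y -7.12 tilt 0.24 F [-0.1 -0.6 -1.9] w 59.8 q7 -0.76
```

View pics/g3.png

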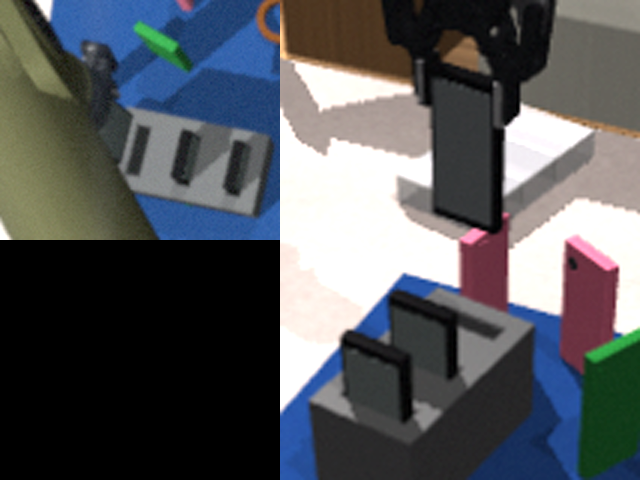

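```bash
python3 - <<'E'
from h import *
import pickle
S,T=pickle.load(open("f0.pkl","rb"))
def oc(u,o,s): return np.array(o)+(np.array(u,float)+.5)/s-.5
def tostand(p,st): 
    c,s=np.cos(st[2]),np.sin(st[2]);d=p[:2]-st[:2];return np.array([c*d[0]+s*d[1],-s*d[0]+c*d[1]])
sS=np.array([493.7,14.6,2.877]);sT=np.array([491.5,15.0,2.879])
for n,u in (("rest top l",(155,172)),("rest top r",(250,102))):print(n,tostand(back(S,oc(u,(195,170),7),93),sS).round(1))
for n,u,z in (("lip a",(290,355),46),("lip b",(405,265),46),("lip outer b",(432,300),46),("lip outer a",(322,400),46)):
    for zz in (40,46,52):print(n,zz,tostand(back(S,oc(u,(195,170),7),zz),sS).round(1))
crop(T,"st2",265,225,325,295,8)
im=cv2.imread("pics/st2.png");cv2.imwrite("pics/st2.png",cv2.convertScaleAbs(im,alpha=1.3,beta=-60))
im=cv2.imread("pics/s_stand.png");cv2.imwrite("pics/st3.png",cv2.convertScaleAbs(im,alpha=1.5))
E
```

```text
rest top l [19.8 21. ]
rest top r [ 19.1 -18.9]
lip a 40 [-28.1  17.1]
lip a 46 [-32.1  20.3]
lip a 52 [-36.1  23.5]
lip b 40 [-29.4 -33.3]
lip b 46 [-33.3 -29.7]
lip b 52 [-37.3 -26.1]
lip outer b 40 [-46.  -28.2]
lip outer b 46 [-49.9 -24.6]
lip outer b 52 [-53.7 -21.1]
lip outer a 40 [-48.4  23.4]
lip outer a 46 [-52.3  26.6]
lip outer a 52 [-56.1  29.7]
```

View pics/st2.png

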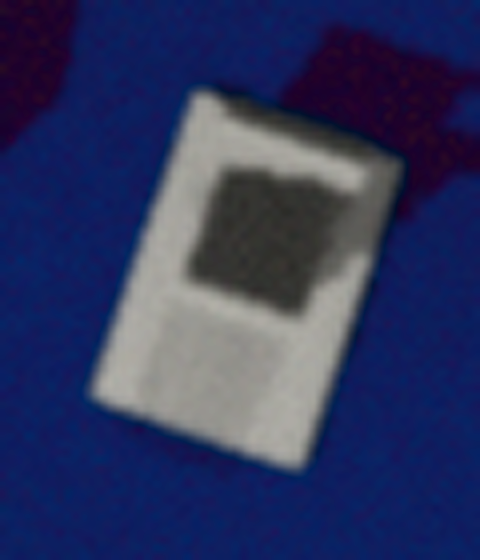

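View pics/st3.png

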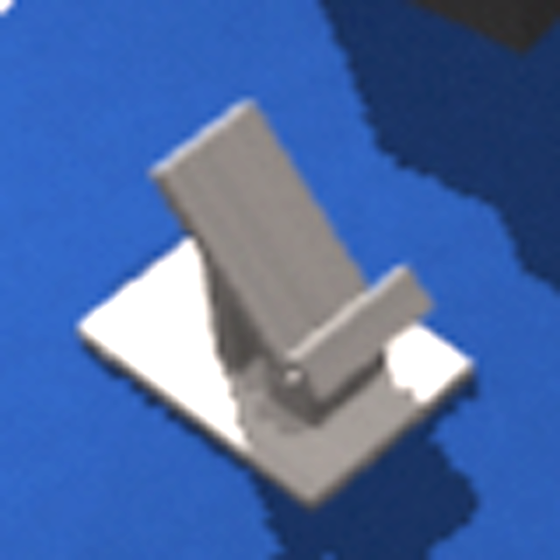

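```bash
python3 -m pendant '[[[0,0,0],-0.08],[[0,0,0],-0.15],[[0,0,0],-0.15],[[0,0,0],-0.15],[[0,0,0],-0.15],[[0,0,0],-0.15],[[0,0,0],-0.15],[[0,0,0],-0.15],[[0,0,0],-0.15],[[0,0,0],-0.15]]'
python3 go.py 515.9 8.2 287 74.95
```

```text
time: 6.2
position: [471.9, 333.1, 283.3]
tcp_rot: [-0.001, 0.129, 0.992, -0.001]
ft_force: [0.2, 0.2, -1.5]
gripper_width: 59.4
t 6.2 pos [471.9 333.1 283.3] yaw_y 75.18 tilt 0.2 F [ 0.2  0.2 -1.5] w 59.4 q7 0.67
shift cm [-12.56 -30.29  -0.31]
turn rad (tool z) 0.004
```

```bash
python3 -m pendant '[[[-0.8,-2,0],0],[[-1.5,-3.6,0],0],[[-1.5,-3.6,0],0],[[-1.5,-3.6,0],0],[[-1.5,-3.6,0],0],[[-1.5,-3.6,0],0],[[-1.5,-3.6,0],0],[[-1.5,-3.6,0],0],[[-0.8,-2,0],0],[[0,0,0],0]]'
python3 go.py 515.9 8.2 230 74.95
```

```text
time: 7.2
position: [512.3, 15.4, 283.9]
tcp_rot: [-0.001, 0.136, 0.991, -0.001]
ft_force: [0.2, -0.7, -1.8]
gripper_width: 59.4
t 7.2 pos [512.3  15.4 283.9] yaw_y 74.41 tilt 0.17 F [ 0.2 -0.7 -1.8] w 59.4 q7 1.22
shift cm [-0.54 -0.58  5.39]
turn rad (tool z) -0.009
```

```bash
python3 -m pendant '[[[-0.54,-0.58,2],0],[[0,0,2.5],-0.009],[[0,0,2.5],0],[[0,0,1.5],0],[[0,0,0.5],0],[[0,0,0],0],[[0,0,0],0]]'
python3 go.py 515.9 8.2 145 74.95
python3 snap.py g4 250 160 330 300 4 185 90 285 250 4
```

```text
time: 7.9
position: [517.0, 13.7, 195.8]
tcp_rot: [0.0, 0.127, 0.992, 0.0]
ft_force: [0.1, 0.0, -1.6]
gripper_width: 59.4
t 7.9 pos [517.   13.7 195.8] yaw_y 75.38 tilt 0.04 F [ 0.1  0.  -1.6] w 59.4 q7 1.26
shift cm [-0.03 -0.56  5.08]
turn rad (tool z) 0.007
```

View pics/g4.png

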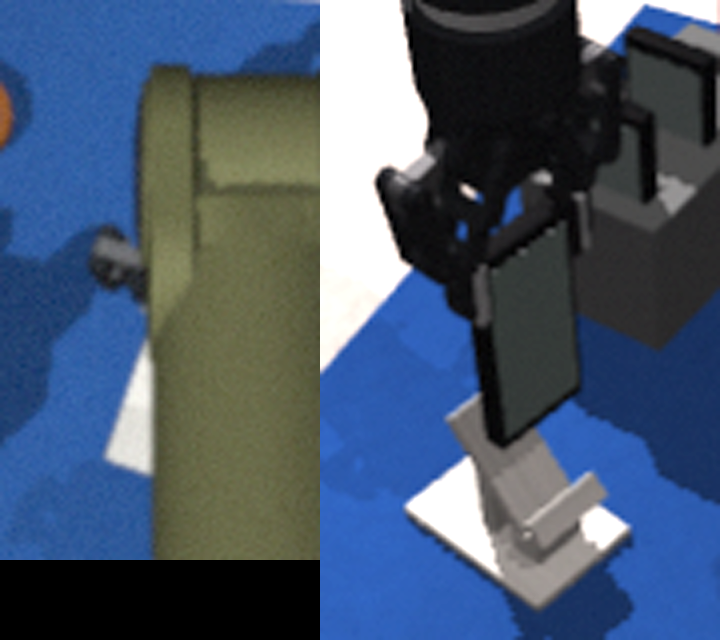

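```bash
python3 -m pendant '[[[-0.03,-0.56,0.5],0],[[0,0,1.5],0.007],[[0,0,1.3],0],[[0,0,0.8],0],[[0,0,0.4],0],[[0,0,0],0],[[0,0,0],0]]'
python3 go.py 515.9 8.2 145 74.95
python3 snap.py g5 250 160 330 300 2 185 90 285 250 2
cat > ov2.py <<'E'
from ov import *
import sys
n=sys.argv[1]; S,T=pickle.load(open(n+".pkl","rb"))
def hsbox(port,yawy,th):
    # port xyz world of axis bottom; yaw of handset-x; th lean angle; returns lines
    pass
E
python3 - <<'E'
from ov import *
S,T=pickle.load(open("g5.pkl","rb"))
sS=(493.7,14.6,2.877)
p=(518.4,7.6,np.radians(164.95)) # scene-biased guess +2.5 x
L=[(p,q,(0,255,255)) for q in box(0,0,59,187,7,30)]+[(p,[(-7,y,59),(-7,y,187)],(0,255,255)) for y in(-30,30)]
L+=[(sS,[(-35.8,-25,51.9),(-35.8,25,51.9)],(0,0,255)),(sS,[(-28.7,-20,35.5),(-28.7,20,35.5),(19.5,20,93),(19.5,-20,93),(-28.7,-20,35.5)],(0,255,0))]
L+=[(sS,q,(255,0,255)) for q in box(0,0,0,6,55,37.5)]
draw(S,"g5o",195,110,275,250,4,L)
E
```

```text
time: 8.7
position: [515.9, 7.7, 150.7]
tcp_rot: [0.0, 0.131, 0.991, 0.0]
ft_force: [0.6, 0.3, -1.6]
gripper_width: 59.6
t 8.7 pos [515.9   7.7 150.7] yaw_y 74.95 tilt 0.04 F [ 0.6  0.3 -1.6] w 59.6 q7 1.28
shift cm [0.01 0.05 0.57]
turn rad (tool z) -0.0
```

View pics/g5o.png

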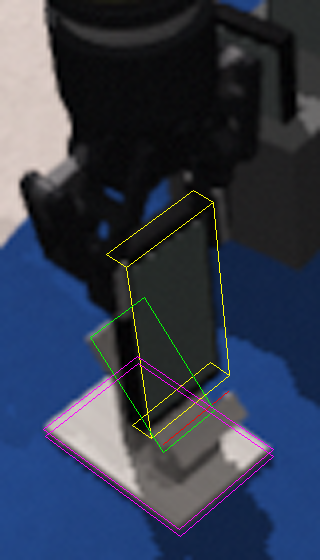

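```bash
python3 - <<'E'
from h import *
import pickle
S,T=pickle.load(open("g5.pkl","rb"))
crop(S,"g5z",215,150,262,225,8)
im=cv2.imread("pics/g5z.png");cv2.imwrite("pics/g5z.png",cv2.convertScaleAbs(im,alpha=2))
E
```

```text
(no output)
```

View pics/g5z.png

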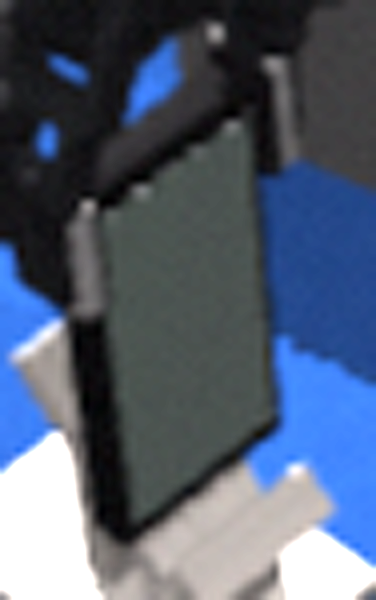

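```bash
python3 - <<'E'
from h import *
import pickle
S,T=pickle.load(open("g5.pkl","rb"))
oc=lambda u:np.array([215,150])+(np.array(u,float)+.5)/8-.5
obs=[((130,541),(-7,30,0)),((280,427),(-7,-30,0)),((103,515),(7,30,0)),((100,205),(-7,30,128)),((252,108),(-7,-30,128))]
def model(p,P):
    c,s=np.cos(p[4]),np.sin(p[4]);P=np.array(P,float)
    return pose2(p[0],p[1],p[3],[c*P[0]+s*P[2],P[1],-s*P[0]+c*P[2]+p[2]])
for lock in (0,1):
    f=lambda p:np.concatenate([proj(S,model(np.r_[p[:4],p[4] if not lock else 0],P))[0]-oc(u) for u,P in obs]+[[(p[3]-2.879)*50]])
    r=least_squares(f,[516,8,59,2.88,0]);print(r.x.round(3),np.degrees(r.x[4]),f(r.x).round(1))
E
```

```text
[ 4.88185e+02  4.66860e+01  9.80500e+00  2.87500e+00 -9.00000e-03] -0.49720913967355734 [ 0.7 -0.2  0.3 -0.8 -0.2 -0.1 -1.   2.   0.3 -1.  -0.2]
[486.712  49.324   6.241   2.874   0.   ] 0.0 [ 0.9 -0.3  0.4 -0.7 -0.  -0.1 -1.2  1.9  0.  -1.  -0.3]
```

```bash
python3 - <<'E'
from h import *
import pickle
S,T=pickle.load(open("g5.pkl","rb"))
oc=lambda u:np.array([215,150])+(np.array(u,float)+.5)/8-.5
for u,P in [((130,541),(-7,30)),((280,427),(-7,-30)),((103,515),(7,30))]:
    b=back(S,oc(u),59.7); c,s=np.cos(2.879),np.sin(2.879)
    print(b.round(1), "axis", (b[:2]-[c*P[0]-s*P[1],s*P[0]+c*P[1]]).round(1))
S0,T0=pickle.load(open("f0.pkl","rb"))
E
```

```text
[511.9 -20.2  59.7] axis [512.9  10.6]
[528.3  33.1  59.7] axis [513.7   5.9]
[500.7 -15.4  59.7] axis [515.2  11.8]
```

```bash
python3 -m pendant '[[[-0.25,0,0.2],0],[[0,0,0.2],0],[[0,0,0.2],0],[[0,0,0],0]]' 1 25
python3 -m pendant '[[[0,0,0.2],0],[[0,0,0],0]]'
python3 -m pendant '[[[0,0,0.15],0],[[0,0,0],0]]'
python3 go.py 515.9 8.2 145 74.95
```

```text
time: 9.2
position: [517.7, 7.0, 143.9]
tcp_rot: [-0.0, 0.131, 0.991, -0.0]
ft_force: [-0.1, -0.4, -1.7]
gripper_width: 59.4
time: 9.4
position: [517.7, 7.1, 142.0]
tcp_rot: [-0.0, 0.131, 0.991, -0.0]
ft_force: [-0.5, -0.1, -0.3]
gripper_width: 59.6
time: 9.6
position: [517.8, 7.1, 140.7]
tcp_rot: [-0.0, 0.131, 0.991, -0.0]
ft_force: [-0.0, -0.6, -1.6]
gripper_width: 59.4
t 9.6 pos [517.8   7.1 140.7] yaw_y 74.95 tilt 0.01 F [-0.  -0.6 -1.6] w 59.4 q7 1.28
shift cm [ 0.22  0.06 -0.43]
turn rad (tool z) -0.0
```

```bash
python3 -m pendant '[[[0,0,0.1],0],[[0,0,0],0]]'
python3 -m pendant '[[[0,0,0.1],0],[[0,0,0],0]]'
python3 -m pendant '[[[0,0,0.1],0],[[0,0,0],0]]'
python3 -m pendant '[[[0,0,0.1],0],[[0,0,0],0]]'; python3 snap.py g6 250 160 330 300 2 205 150 265 230 8
```

```text
time: 9.8
position: [517.9, 7.0, 139.7]
tcp_rot: [-0.0, 0.131, 0.991, -0.0]
ft_force: [-0.8, -0.2, -1.6]
gripper_width: 59.4
time: 10.0
position: [518.0, 7.1, 138.8]
tcp_rot: [0.0, 0.131, 0.991, 0.0]
ft_force: [0.5, 0.4, -2.0]
gripper_width: 59.7
time: 10.2
position: [518.3, 7.0, 138.0]
tcp_rot: [0.0, 0.131, 0.991, 0.0]
ft_force: [1.7, -0.3, -0.3]
gripper_width: 59.6
time: 10.4
position: [518.7, 7.0, 137.3]
tcp_rot: [0.001, 0.131, 0.991, 0.0]
ft_force: [1.9, -0.1, 1.3]
gripper_width: 59.3
```

View pics/g6.png

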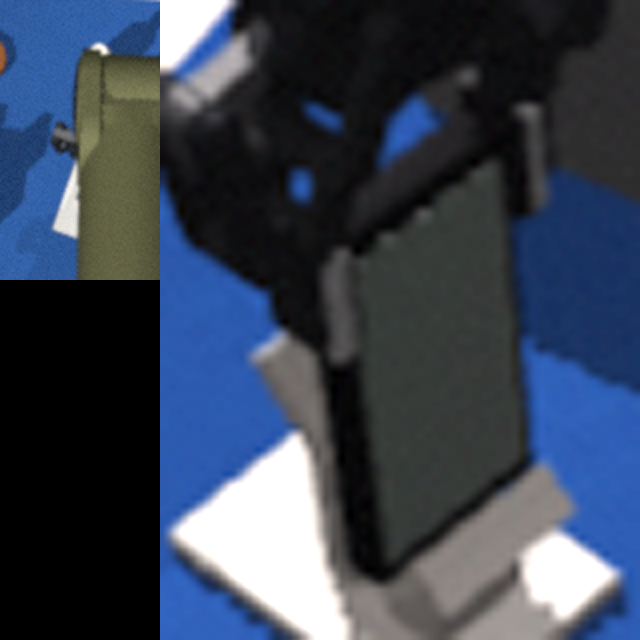

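```bash
python3 - <<'E'
import numpy as np
r=np.radians
def G(t):
    s=14*np.sin(r(40-t))+4.5*(1-t/40)
    C=np.array([-28.7+s*np.sin(r(40)),35.5+s*np.cos(r(40))]);u=np.array([np.sin(r(t)),np.cos(r(t))]);n=np.array([-np.cos(r(t)),np.sin(r(t))])
    g=C+7*n+112*u; return np.array([g[0],g[1]-21])
p=np.array([-25.2,137])
for t in range(0,45,4):
    g=G(t);print(t,g.round(1),"row x,z cm",((g-p)*[.1,-.1]).round(2));p=g
E
```

```text
0 [-27.  136.8] row x,z cm [-0.18  0.02]
4 [-20.  136.1] row x,z cm [0.7  0.07]
8 [-13.  134.8] row x,z cm [0.7  0.13]
12 [ -6. 133.] row x,z cm [0.7  0.19]
16 [  0.8 130.5] row x,z cm [0.68 0.24]
20 [  7.6 127.5] row x,z cm [0.67 0.3 ]
24 [ 14.1 124. ] row x,z cm [0.65 0.35]
28 [ 20.4 119.9] row x,z cm [0.63 0.41]
32 [ 26.5 115.4] row x,z cm [0.61 0.46]
36 [ 32.4 110.3] row x,z cm [0.58 0.51]
40 [ 37.9 104.8] row x,z cm [0.55 0.55]
44 [43.1 98.8] row x,z cm [0.52 0.6 ]
```

```bash
python3 -m pendant '[[[0.25,0,0],0],[[0.25,0,0.04],0],[[0.35,0,0.06],0],[[0.35,0,0.07],0],[[0,0,0],0]]' 1 20
python3 go.py; python3 snap.py g7 250 160 330 300 2 205 150 265 230 8
```

```text
time: 11.0
position: [507.7, 9.5, 136.8]
tcp_rot: [0.002, 0.131, 0.991, 0.0]
ft_force: [2.7, -2.9, 6.4]
gripper_width: 59.4
t 11.0 pos [507.7   9.5 136.8] yaw_y 74.93 tilt 0.24 F [ 2.7 -2.9  6.4] w 59.4 q7 1.27
```

View pics/g7.png

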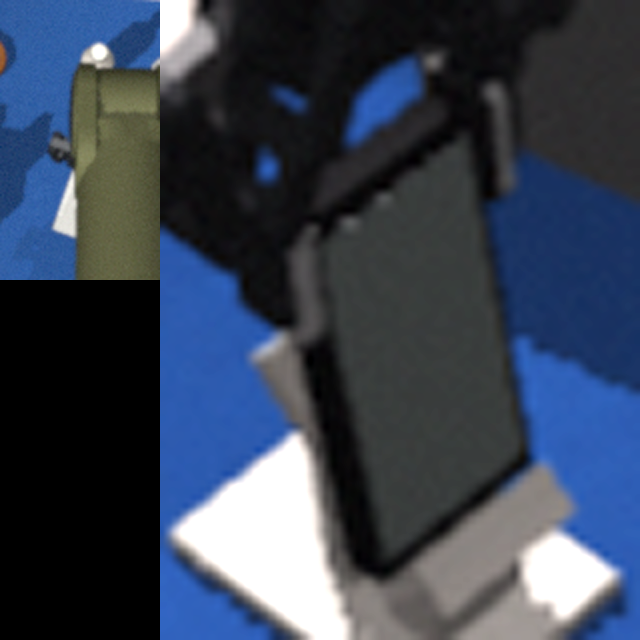

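```bash
python3 -m pendant '[[[0.35,0,0.12],0],[[0.35,0,0.14],0],[[0.35,0,0.14],0],[[0.34,0,0.14],0],[[0.34,0,0.15],0],[[0.34,0,0.16],0],[[0,0,0],0]]'
python3 go.py
```

```text
time: 11.8
position: [486.6, 15.8, 127.4]
tcp_rot: [0.001, 0.131, 0.991, 0.0]
ft_force: [0.9, -0.3, 5.3]
gripper_width: 59.1
t 11.8 pos [486.6  15.8 127.4] yaw_y 74.96 tilt 0.1 F [ 0.9 -0.3  5.3] w 59.1 q7 1.24
```

```bash
python3 -m pendant '[[[0.33,0,0.17],0],[[0.33,0,0.18],0],[[0.32,0,0.2],0],[[0.31,0,0.2],0],[[0.31,0,0.23],0],[[0.3,0,0.23],0],[[0,0,0],0]]'
python3 go.py;python3 -m pendant '[[[0.3,0,0.25],0],[[0.28,0,0.26],0],[[0.27,0,0.27],0],[[0,0,0],0]]'
python3 go.py; python3 snap.py g8 250 160 330 300 2 195 150 265 230 7
```

```text
time: 12.5
position: [467.2, 20.8, 114.0]
tcp_rot: [-0.001, 0.131, 0.991, 0.0]
ft_force: [2.5, -0.9, 2.5]
gripper_width: 59.3
t 12.5 pos [467.2  20.8 114. ] yaw_y 74.97 tilt 0.06 F [ 2.5 -0.9  2.5] w 59.3 q7 1.22
time: 12.9
position: [458.4, 23.2, 106.3]
tcp_rot: [-0.001, 0.131, 0.991, 0.0]
ft_force: [-0.5, 0.9, 6.6]
gripper_width: 59.4
t 12.9 pos [458.4  23.2 106.3] yaw_y 74.96 tilt 0.15 F [-0.5  0.9  6.6] w 59.4 q7 1.21
```

View pics/g8.png

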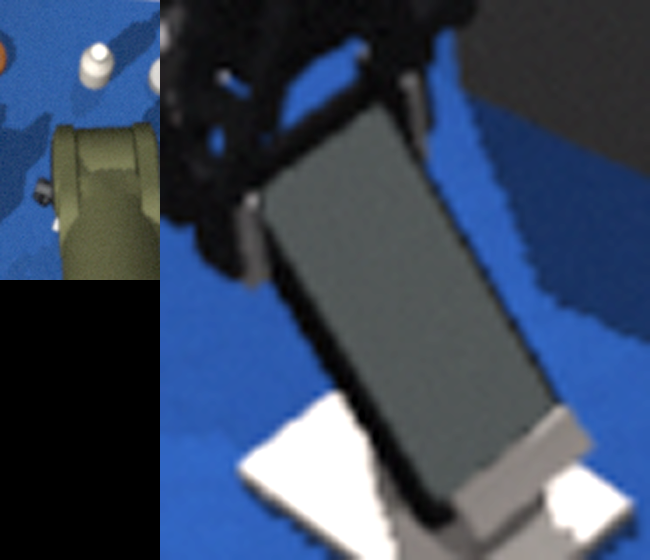

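```bash
python3 -m pendant '[[[0.15,0,0.15],0],[[0.1,0,0.1],0],[[0,0,0],0]]'
python3 go.py
```

```text
time: 13.3
position: [456.1, 23.9, 104.1]
tcp_rot: [-0.001, 0.131, 0.991, 0.0]
ft_force: [-1.9, 0.2, 8.3]
gripper_width: 59.6
t 13.3 pos [456.1  23.9 104.1] yaw_y 74.95 tilt 0.16 F [-1.9  0.2  8.3] w 59.6 q7 1.21
```

```bash
python3 -m pendant '[[[0,0,0],0],[[0,0,0],0],[[0,0,0],0],[[0,0,0],0],[[0,0,0],0],[[0,0,0],0]]' 0
python3 go.py; python3 snap.py g9 250 160 330 300 2 195 150 265 230 7
```

```text
time: 13.9
position: [457.3, 23.3, 104.1]
tcp_rot: [-0.0, 0.131, 0.991, -0.0]
ft_force: [-0.8, -0.6, -0.0]
gripper_width: 85.3
t 13.9 pos [457.3  23.3 104.1] yaw_y 74.94 tilt 0.02 F [-0.8 -0.6 -0. ] w 85.3 q7 1.21
```

View pics/g9.png

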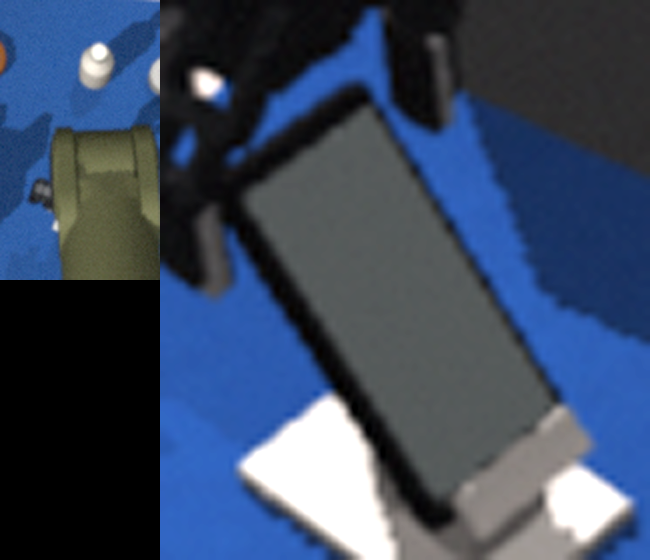

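```bash
python3 - <<'E'
from h import *
import pickle
S,T=pickle.load(open("g8.pkl","rb"))
for (p,tcp) in [((458.4,23.2),106.3)]:
  for y in (30,34,44):
   for z in (100,105,110,115,120):
    print(y,z,[((proj(S,pose2(p[0],p[1],np.radians(164.95),[x,y,z]))[0]-[195,150]+.5)*7+[160,0]).round() for x in(-11,11)])
im=S["frame"][150:200,195:240,::-1];cv2.imwrite("pics/g8z.png",cv2.convertScaleAbs(cv2.resize(im,None,fx=12,fy=12,interpolation=cv2.INTER_CUBIC),alpha=2.2))
E
```

```text
30 100 [array([277., 306.]), array([228., 272.])]
30 105 [array([275., 295.]), array([226., 261.])]
30 110 [array([273., 284.]), array([223., 250.])]
30 115 [array([270., 272.]), array([221., 238.])]
30 120 [array([268., 260.]), array([219., 226.])]
34 100 [array([267., 314.]), array([218., 280.])]
34 105 [array([265., 302.]), array([216., 268.])]
34 110 [array([263., 291.]), array([214., 257.])]
34 115 [array([261., 279.]), array([211., 245.])]
34 120 [array([259., 268.]), array([209., 234.])]
44 100 [array([243., 332.]), array([194., 298.])]
44 105 [array([241., 321.]), array([192., 286.])]
44 110 [array([238., 309.]), array([189., 275.])]
44 115 [array([236., 298.]), array([187., 263.])]
44 120 [array([234., 286.]), array([184., 252.])]
```

View pics/g8z.png

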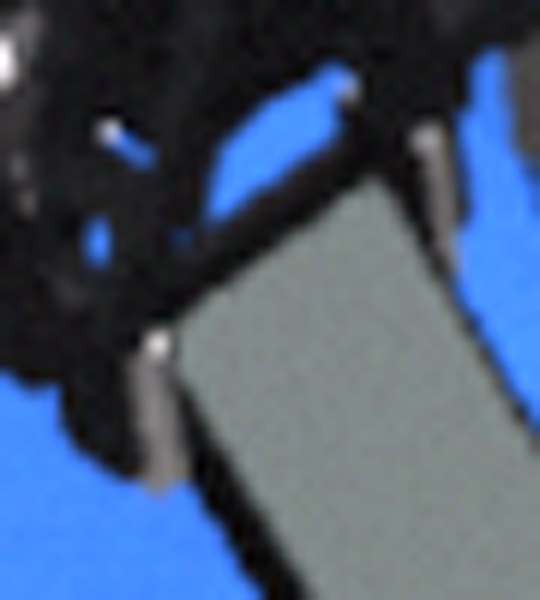

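```bash
python3 -m pendant '[[[-0.5,0,0.2],0],[[-0.6,0,0.4],0],[[-0.4,0,0.4],0],[[-0.21,0,0.21],0],[[0,0,0],0],[[0,0,0],0]]'
python3 go.py; python3 snap.py g10 250 160 330 300 2 195 150 265 230 7
```

```text
time: 14.6
position: [473.8, 18.8, 91.9]
tcp_rot: [-0.0, 0.131, 0.991, -0.0]
ft_force: [-0.2, 0.9, -1.1]
gripper_width: 85.4
t 14.6 pos [473.8  18.8  91.9] yaw_y 74.94 tilt 0.03 F [-0.2  0.9 -1.1] w 85.4 q7 1.24
```

View pics/g10.png

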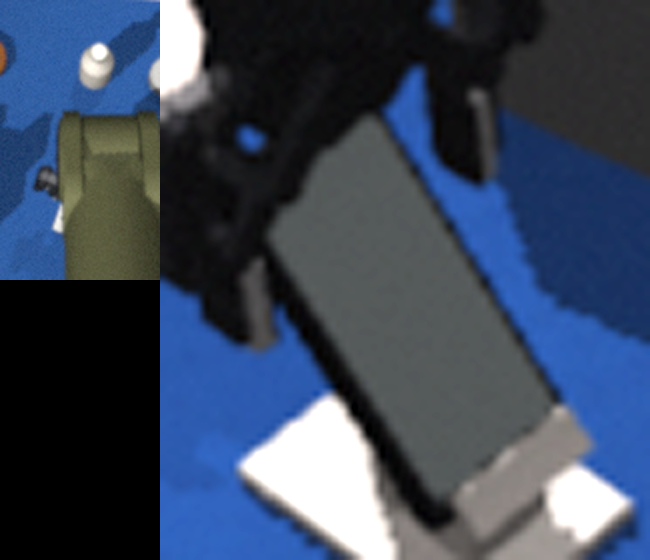

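```bash
python3 -m pendant '[[[0,0,0],0],[[0,0,0],0],[[0,0,0],0],[[0,0,0],0],[[0,0,0],0],[[0,0,0],0],[[0,0,0],0],[[0,0,0],0]]' 1 40
python3 -m pendant '[[[0.2,0,-0.24],0],[[0.4,0,-0.5],0],[[0.4,0,-0.8],0],[[0.2,0,-1],0],[[0,0,-1.5],0],[[0,0,-1.5],0],[[0,0,-1.5],0],[[0,0,-1],0],[[0,0,0],0]]'
python3 go.py; python3 snap.py g11 250 160 330 300 2 185 110 275 230 5
```

```text
time: 15.5
position: [473.9, 19.1, 92.5]
tcp_rot: [0.0, 0.131, 0.991, 0.0]
ft_force: [-2.8, -0.1, 5.4]
gripper_width: 59.5
time: 16.4
position: [463.2, 22.3, 174.3]
tcp_rot: [0.001, 0.131, 0.991, 0.001]
ft_force: [0.6, -0.4, -1.7]
gripper_width: 58.8
t 16.4 pos [463.2  22.3 174.3] yaw_y 74.95 tilt 0.19 F [ 0.6 -0.4 -1.7] w 58.8 q7 1.19
```

View pics/g11.png

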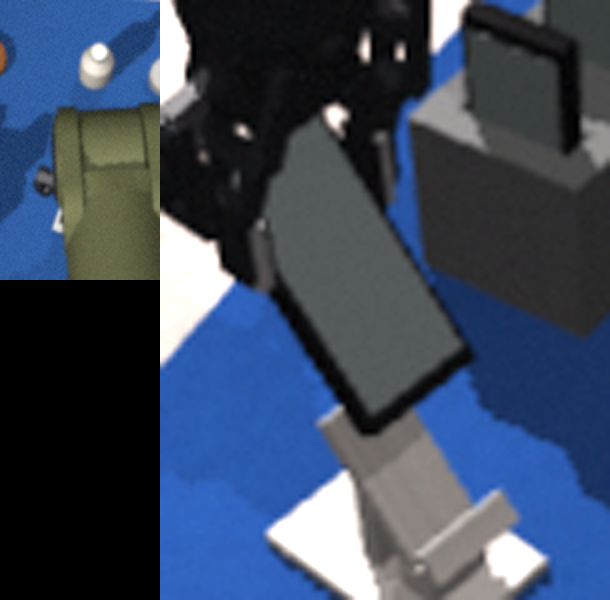

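```bash
python3 go.py 535.8 -219.5 150 67.25
```

```text
t 16.5 pos [462.   22.1 172.4] yaw_y 74.95 tilt 0.02 F [ 0.1 -0.4 -1.1] w 59.5 q7 1.19
shift cm [-13.4  -21.41   2.23]
turn rad (tool z) 0.134
```

```bash
python3 -m pendant '[[[-0.8,-1.2,0],0],[[-1.6,-2.6,0],0],[[-2,-3.2,0],0],[[-2,-3.2,0],0],[[-2,-3.2,0],0],[[-2,-3.2,0],0],[[-1.6,-2.6,0],0],[[-1,-1.6,0],0],[[-0.4,-0.6,0],0.07],[[0,0,0],0.064]]'
python3 -m pendant '[[[0,0,0],0]]'
python3 go.py 535.8 -219.5 120 67.25
```

```text
time: 17.5
position: [535.3, -221.2, 171.1]
tcp_rot: [-0.001, 0.2, 0.98, -0.001]
ft_force: [0.1, 0.8, -1.1]
gripper_width: 59.4
time: 17.6
position: [535.4, -219.6, 171.2]
tcp_rot: [-0.001, 0.198, 0.98, -0.0]
ft_force: [-0.1, -0.3, -1.4]
gripper_width: 58.9
t 17.6 pos [ 535.4 -219.6  171.2] yaw_y 67.21 tilt 0.14 F [-0.1 -0.3 -1.4] w 58.9 q7 1.63
shift cm [-0.05  0.03  5.12]
turn rad (tool z) -0.001
```

```bash
python3 -m pendant '[[[-0.05,0.03,1.5],0],[[0,0,2.5],0],[[0,0,2],0],[[0,0,1],0],[[0,0,0.5],0],[[0,0,0],0],[[0,0,0],0]]'
python3 go.py 535.8 -219.5 68.6 67.25; python3 snap.py g12 335 130 465 305 3 110 180 300 380 2
```

```text
time: 18.3
position: [537.3, -219.6, 98.2]
tcp_rot: [0.001, 0.197, 0.98, -0.0]
ft_force: [0.2, -0.1, -0.9]
gripper_width: 59.1
t 18.3 pos [ 537.3 -219.6   98.2] yaw_y 67.28 tilt 0.08 F [ 0.2 -0.1 -0.9] w 59.1 q7 1.68
shift cm [ 0.14 -0.05  2.96]
turn rad (tool z) 0.001
```

View pics/g12.png

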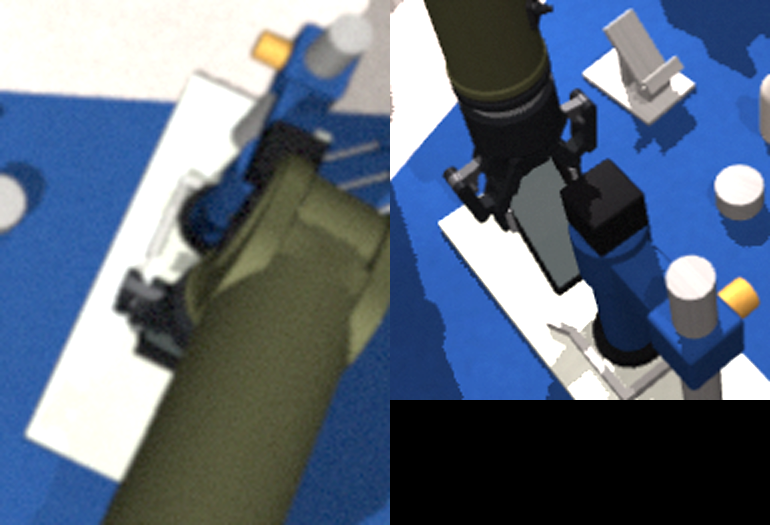

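```bash
python3 - <<'E'
from h import *
import pickle
S,T=pickle.load(open("g12.pkl","rb"))
a=cv2.resize(S["frame"][0:300,60:340,::-1],None,fx=1.9,fy=1.9);cv2.imwrite("pics/g12s.png",cv2.convertScaleAbs(a,alpha=1.5))
for z in (250,350,450,550):print(z,back(T,(433,185),z).round(),back(T,(464,200),z).round())
E
```

```text
250 [ 651. -276.  250.] [ 620. -345.  250.]
350 [ 621. -245.  350.] [ 593. -307.  350.]
450 [ 591. -213.  450.] [ 566. -270.  450.]
550 [ 561. -182.  550.] [ 539. -232.  550.]
```

View pics/g12s.png

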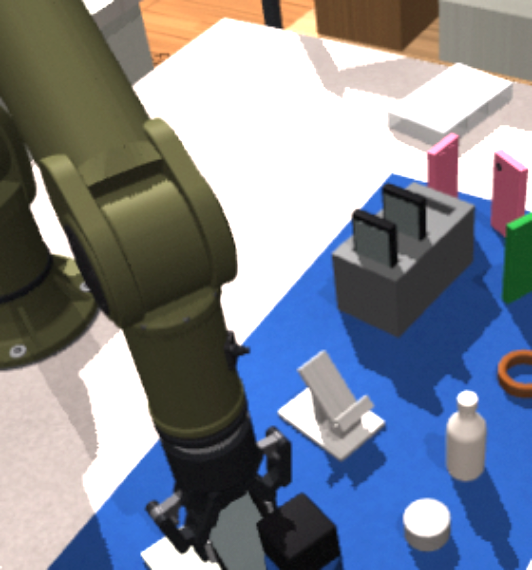

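```bash
python3 -m pendant '[[[0.14,-0.05,1],0],[[0,0,0.9],0],[[0,0,0.5],0],[[0,0,0.2],0],[[0,0,0],0]]' 1 25
python3 -m pendant '[[[0,0,0.15],0],[[0,0,0],0]]'
python3 -m pendant '[[[0,0,0.15],0],[[0,0,0],0]]'
python3 -m pendant '[[[0,0,0.15],0],[[0,0,0],0]]'; python3 go.py 535.8 -219.5 68.6 67.25
```

```text
time: 18.9
position: [534.9, -219.2, 70.9]
tcp_rot: [-0.0, 0.197, 0.98, -0.0]
ft_force: [-0.2, -0.2, -1.7]
gripper_width: 59.0
time: 19.1
position: [535.4, -219.3, 70.1]
tcp_rot: [0.0, 0.197, 0.98, 0.0]
ft_force: [-0.7, -0.7, -2.4]
gripper_width: 59.0
time: 19.3
position: [535.5, -219.4, 68.9]
tcp_rot: [0.0, 0.197, 0.98, 0.0]
ft_force: [-0.8, -0.1, -0.3]
gripper_width: 59.1
time: 19.5
position: [535.4, -219.3, 68.6]
tcp_rot: [0.0, 0.197, 0.98, 0.0]
ft_force: [-5.0, 2.0, 9.8]
gripper_width: 59.5
t 19.5 pos [ 535.4 -219.3   68.6] yaw_y 67.26 tilt 0.05 F [-5.   2.   9.8] w 59.5 q7 1.7
shift cm [-0.04 -0.   -0.  ]
turn rad (tool z) 0.0
```

```bash
python3 - <<'E'
import numpy as np
r=np.radians
p=None
for t in list(range(40,90,4))+[89,90]:
    g=np.array([-80+7*np.cos(r(t))-85*np.sin(r(t)),12+7*np.sin(r(t))+85*np.cos(r(t))-13])
    if p is not None: print(t,g.round(1),"tool x,z cm",((g-p)*[-.1,-.1]).round(2))
    p=g
E
```

```text
44 [-134.   65.] tool x,z cm [0.47 0.36]
48 [-138.5   61.1] tool x,z cm [0.45 0.39]
52 [-142.7   56.8] tool x,z cm [0.42 0.42]
56 [-146.6   52.3] tool x,z cm [0.39 0.45]
60 [-150.1   47.6] tool x,z cm [0.36 0.48]
64 [-153.3   42.6] tool x,z cm [0.32 0.5 ]
68 [-156.2   37.3] tool x,z cm [0.29 0.52]
72 [-158.7   31.9] tool x,z cm [0.25 0.54]
76 [-160.8   26.4] tool x,z cm [0.21 0.56]
80 [-162.5   20.7] tool x,z cm [0.17 0.57]
84 [-163.8   14.8] tool x,z cm [0.13 0.58]
88 [-164.7    9. ] tool x,z cm [0.09 0.59]
89 [-164.9    7.5] tool x,z cm [0.02 0.15]
90 [-165.    6.] tool x,z cm [0.01 0.15]
```

```bash
python3 -m pendant '[[[0.24,0,0.15],0],[[0.23,0,0.18],0],[[0.23,0,0.19],0],[[0.22,0,0.2],0],[[0.21,0,0.21],0],[[0.21,0,0.21],0],[[0,0,0],0]]' 1 20
python3 go.py;  python3 snap.py g13 335 130 465 305 3 110 180 300 380 2
```

```text
time: 20.2
position: [523.5, -214.3, 57.4]
tcp_rot: [0.001, 0.197, 0.98, 0.0]
ft_force: [-3.8, 2.6, 10.7]
gripper_width: 58.9
t 20.2 pos [ 523.5 -214.3   57.4] yaw_y 67.25 tilt 0.12 F [-3.8  2.6 10.7] w 58.9 q7 1.69
```

View pics/g13.png

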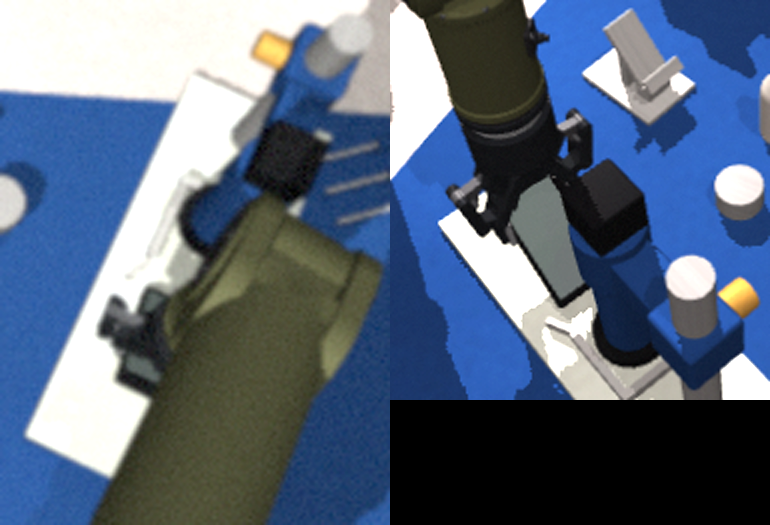

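```bash
python3 -m pendant '[[[0.2,0,0.22],0],[[0.19,0,0.22],0],[[0.18,0,0.23],0],[[0.18,0,0.24],0],[[0.16,0,0.25],0],[[0.16,0,0.25],0],[[0.15,0,0.26],0],[[0.14,0,0.26],0],[[0,0,0],0]]'
python3 go.py
python3 -m pendant '[[[0.13,0,0.27],0],[[0.12,0,0.27],0],[[0.11,0,0.28],0],[[0.1,0,0.28],0],[[0,0,0],0]]'
python3 go.py;  python3 snap.py g14 335 130 465 305 3 110 180 300 380 2
```

```text
time: 21.2
position: [509.7, -208.5, 36.9]
tcp_rot: [-0.001, 0.197, 0.98, 0.001]
ft_force: [-6.0, 2.2, 7.0]
gripper_width: 58.6
t 21.2 pos [ 509.7 -208.5   36.9] yaw_y 67.26 tilt 0.1 F [-6.   2.2  7. ] w 58.6 q7 1.7
time: 21.7
position: [505.8, -206.9, 25.7]
tcp_rot: [-0.0, 0.197, 0.98, 0.0]
ft_force: [-4.1, 1.7, 4.6]
gripper_width: 59.1
t 21.7 pos [ 505.8 -206.9   25.7] yaw_y 67.27 tilt 0.05 F [-4.1  1.7  4.6] w 59.1 q7 1.7
```

View pics/g14.png

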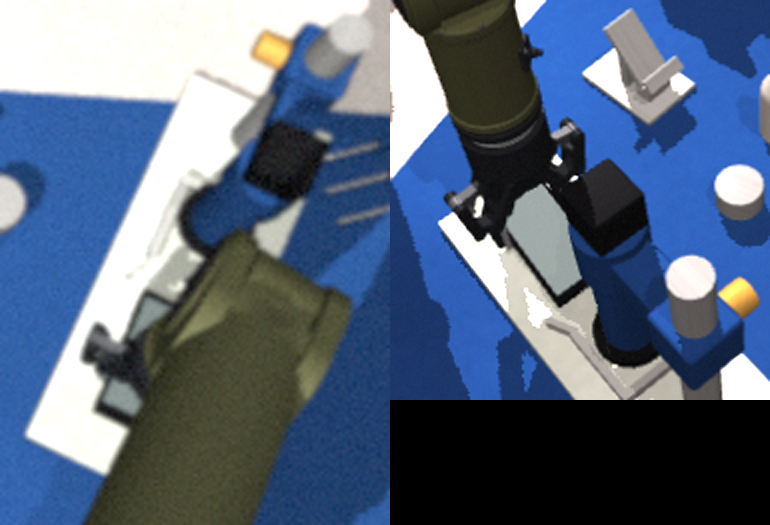

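```bash
python3 -m pendant '[[[0.09,0,0.28],0],[[0.08,0,0.28],0],[[0.07,0,0.29],0],[[0.06,0,0.29],0],[[0,0,0],0]]'
python3 -m pendant '[[[0.05,0,0.25],0],[[0.03,0,0.2],0],[[0,0,0],0]]'
python3 go.py
```

```text
time: 22.3
position: [503.3, -205.9, 14.1]
tcp_rot: [0.0, 0.197, 0.98, 0.0]
ft_force: [-2.5, 0.4, 3.9]
gripper_width: 59.6
time: 22.6
position: [502.7, -205.7, 9.4]
tcp_rot: [0.0, 0.197, 0.98, -0.0]
ft_force: [-2.0, 1.0, 4.4]
gripper_width: 59.2
t 22.6 pos [ 502.7 -205.7    9.4] yaw_y 67.27 tilt 0.02 F [-2.   1.   4.4] w 59.2 q7 1.71
```

```bash
python3 -m pendant '[[[0,0,0.1],0],[[0,0,0],0]]'
python3 -m pendant '[[[0,0,0.1],0],[[0,0,0],0]]'
python3 go.py; python3 snap.py g15 335 130 465 305 3 110 180 300 380 2
```

```text
time: 22.8
position: [502.6, -205.6, 8.4]
tcp_rot: [0.0, 0.197, 0.98, -0.0]
ft_force: [-3.0, 1.4, 4.1]
gripper_width: 59.2
time: 23.0
position: [502.6, -205.6, 7.4]
tcp_rot: [-0.0, 0.197, 0.98, 0.0]
ft_force: [-3.0, 1.2, 4.5]
gripper_width: 59.2
t 23.0 pos [ 502.6 -205.6    7.4] yaw_y 67.26 tilt 0.01 F [-3.   1.2  4.5] w 59.2 q7 1.72
```

View pics/g15.png

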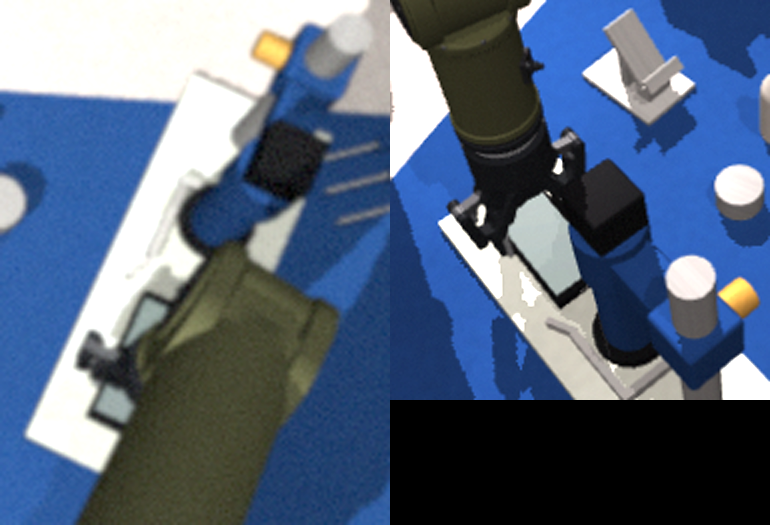

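```bash
python3 -m pendant '[[[0,0,0],0],[[0,0,0],0],[[0,0,0],0],[[0,0,0],0],[[0,0,0],0],[[0,0,0],0]]' 0
python3 -m pendant '[[[0,0,-1],0],[[0,0,-2],0],[[0,0,-3],0],[[0,0,-2],0],[[0.5,0,0],0]]'
python3 go.py; python3 snap.py g16 335 130 465 305 3 110 180 300 380 2
```

```text
time: 23.7
position: [502.6, -205.6, 7.4]
tcp_rot: [0.0, 0.197, 0.98, 0.0]
ft_force: [-1.1, -0.0, -0.9]
gripper_width: 85.6
time: 24.2
position: [500.7, -204.8, 91.2]
tcp_rot: [0.004, 0.197, 0.98, -0.0]
ft_force: [0.2, 0.1, 0.0]
gripper_width: 85.2
t 24.2 pos [ 500.7 -204.8   91.2] yaw_y 67.25 tilt 0.41 F [0.2 0.1 0. ] w 85.2 q7 1.64
```

View pics/g16.png

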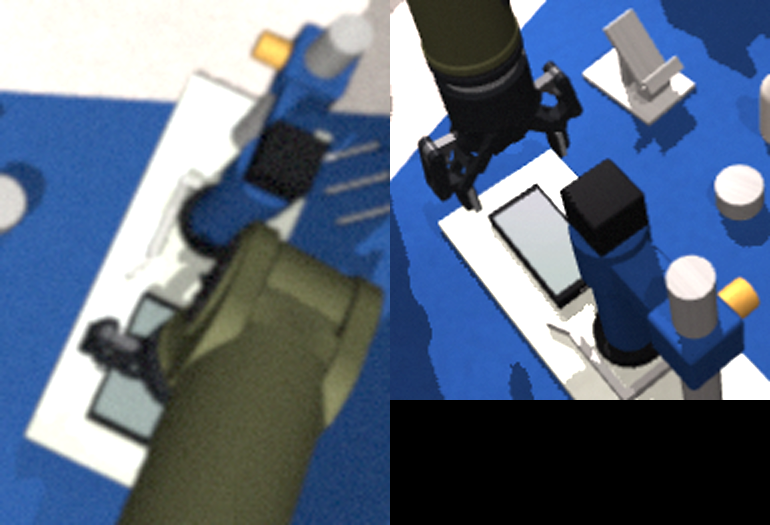

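```bash
python3 -m pendant '[[[1.5,0,0],0],[[2.5,0,0],0],[[2.5,0,0],0],[[1.5,0,0],0],[[0,0,0],0],[[0,0,0],0]]' 0.65
python3 go.py; python3 snap.py g17 335 130 465 305 3 110 180 300 380 2; python3 - <<'E'
from h import *
import pickle
S,T=pickle.load(open("g17.pkl","rb"))
a=cv2.resize(S["frame"][255:340,150:220,::-1],None,fx=7,fy=7,interpolation=cv2.INTER_CUBIC);cv2.imwrite("pics/g17z.png",a)
a=cv2.resize(T["frame"][215:295,355:405,::-1],None,fx=7,fy=7,interpolation=cv2.INTER_CUBIC);cv2.imwrite("pics/g17t.png",cv2.convertScaleAbs(a,alpha=1.3))
E
```

```text
time: 24.9
position: [424.2, -172.6, 87.0]
tcp_rot: [-0.0, 0.197, 0.98, 0.0]
ft_force: [0.1, 0.2, 0.1]
gripper_width: 29.8
t 24.9 pos [ 424.2 -172.6   87. ] yaw_y 67.28 tilt 0.01 F [0.1 0.2 0.1] w 29.8 q7 1.53
```

View pics/g17.png

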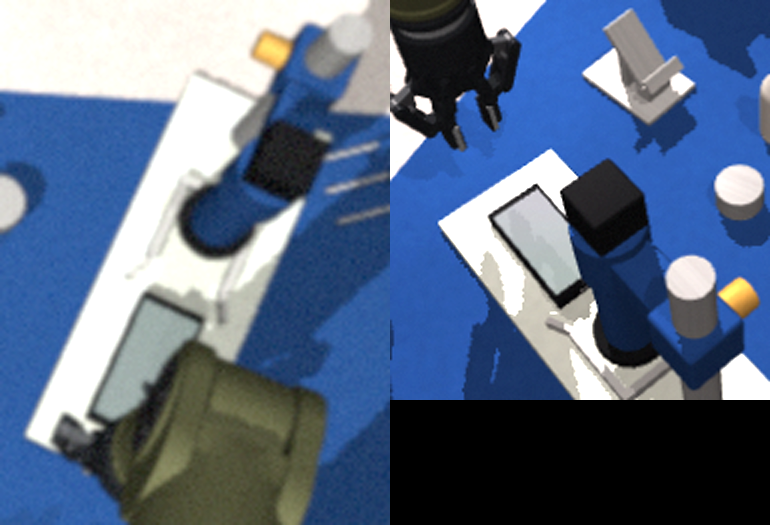

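View pics/g17z.png

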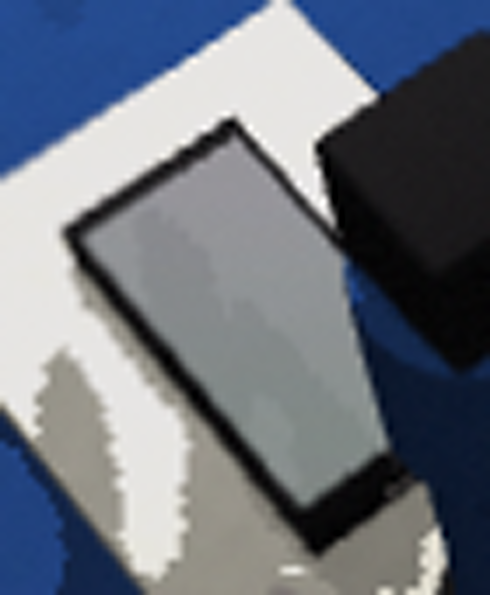

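View pics/g17t.png

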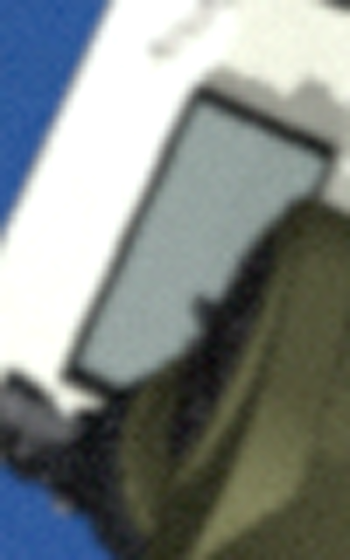

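```bash
python3 - <<'E'
from h import *
import pickle
S,T=pickle.load(open("g17.pkl","rb"))
mic=np.array([655.,-269.5]);a=np.radians(-22.7)
def tm(p):
    d=p[:2]-mic;return np.array([np.cos(a)*d[0]+np.sin(a)*d[1],-np.sin(a)*d[0]+np.cos(a)*d[1]]).round(1)
t=lambda u:np.array([355,215])+(np.array(u,float)+.5)/7-.5
t3=lambda u:np.array([335,130])+(np.array(u,float)+.5)/3-.5
s=lambda u:np.array([150,255])+(np.array(u,float)+.5)/7-.5
for u in [(198,90),(334,150),(67,376)]:print("T",tm(back(T,t(u),26)))
for u in [(130,272),(222,318)]:print("flareT",tm(back(T,t3(u),24)))
for u in [(65,233),(232,118),(318,535)]:print("S",tm(back(S,s(u),26)))
for u in [(35,437),(200,75),(313,125)]:print("stageT",tm(back(T,t3(u),12)))
E
```

```text
T [-81.8  27.8]
T [-79.9 -28. ]
T [-204.    27.4]
flareT [-69.3  47.1]
flareT [-70.9 -43.2]
S [-201.1  -29.3]
S [-202.6   28.6]
S [-75.5 -27.8]
stageT [-239.7   60.3]
stageT [133.9  64.1]
stageT [135.9 -48.5]
```

```bash
python3 -m pendant '[[[0,0,1.5],0],[[0,0,2.5],0],[[0,0,1.8],0],[[0,0,0.8],0],[[0,0,0.4],0],[[0,0,0],0],[[0,0,0],0]]'
python3 go.py
```

```text
time: 25.7
position: [424.9, -173.1, 18.1]
tcp_rot: [0.001, 0.197, 0.98, -0.0]
ft_force: [0.2, 0.9, 0.1]
gripper_width: 30.1
t 25.7 pos [ 424.9 -173.1   18.1] yaw_y 67.26 tilt 0.07 F [0.2 0.9 0.1] w 30.1 q7 1.61
```

```bash
python3 -m pendant '[[[0,0,0.25],0],[[-0.8,0,0],0],[[-1,0,0],0],[[-0.6,0,0],0],[[0,0,0],0]]'
python3 -m pendant '[[[-0.4,0,0],0],[[-0.4,0,0],0],[[-0.4,0,0],0],[[-0.4,0,0],0],[[0,0,0],0]]'
python3 go.py;python3 snap.py g18 335 130 465 305 3 110 180 300 380 2
```

```text
time: 26.2
position: [447.7, -182.7, 15.2]
tcp_rot: [0.001, 0.197, 0.98, -0.0]
ft_force: [-0.7, -0.6, -0.3]
gripper_width: 29.7
time: 26.7
position: [461.6, -188.4, 14.9]
tcp_rot: [0.0, 0.197, 0.98, -0.0]
ft_force: [-0.4, 0.7, 0.2]
gripper_width: 29.9
t 26.7 pos [ 461.6 -188.4   14.9] yaw_y 67.27 tilt 0.03 F [-0.4  0.7  0.2] w 29.9 q7 1.67
```

View pics/g18.png

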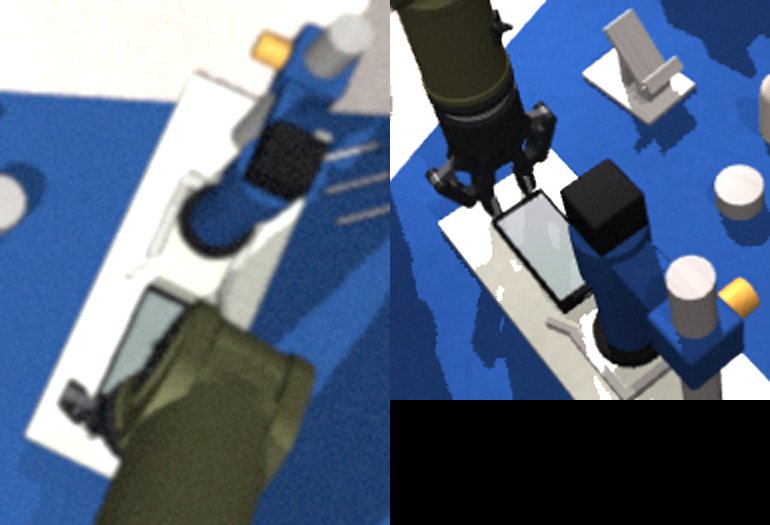

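```bash
python3 -m pendant '[[[-0.5,0,0],0],[[-0.5,0,0],0],[[-0.5,0,0],0],[[-0.5,0,0],0],[[-0.5,0,0],0],[[-0.4,0,0],0]]'
python3 -m pendant '[[[-0.4,0,0],0],[[-0.4,0,0],0],[[-0.4,0,0],0],[[-0.4,0,0],0],[[-0.4,0,0],0],[[0,0,0],0]]'
python3 go.py;python3 snap.py g19 335 130 465 305 3 110 180 300 380 2
```

```text
time: 27.4
position: [488.4, -199.6, 14.9]
tcp_rot: [0.0, 0.197, 0.98, -0.0]
ft_force: [-1.5, 0.2, 0.5]
gripper_width: 29.7
time: 28.0
position: [507.2, -207.5, 15.1]
tcp_rot: [0.001, 0.197, 0.98, -0.0]
ft_force: [-0.7, 0.1, -0.2]
gripper_width: 29.8
t 28.0 pos [ 507.2 -207.5   15.1] yaw_y 67.27 tilt 0.08 F [-0.7  0.1 -0.2] w 29.8 q7 1.71
```

View pics/g19.png

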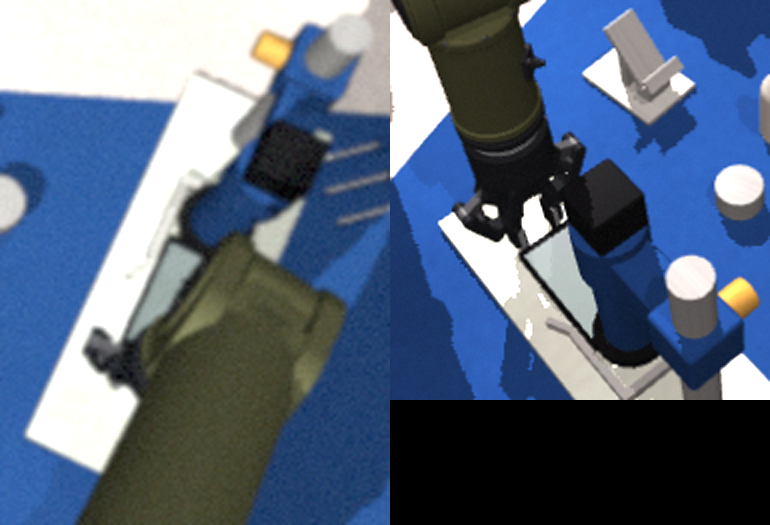

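```bash
python3 -m pendant '[[[-0.4,0,0],0],[[-0.4,0,0],0],[[-0.4,0,0],0],[[-0.4,0,0],0],[[-0.4,0,0],0],[[-0.4,0,0],0],[[-0.4,0,0],0],[[-0.4,0,0],0],[[-0.4,0,0],0],[[-0.3,0,0],0]]'
python3 -m pendant '[[[-0.2,0,0],0],[[-0.2,0,0],0],[[0,0,0],0]]'
python3 go.py;python3 snap.py g20 335 130 465 305 3 110 180 300 380 2
```

```text
time: 29.1
position: [542.7, -222.4, 14.9]
tcp_rot: [0.0, 0.197, 0.98, -0.0]
ft_force: [-1.7, 1.1, 0.0]
gripper_width: 30.0
time: 29.4
position: [546.4, -223.9, 15.0]
tcp_rot: [0.0, 0.197, 0.98, -0.0]
ft_force: [-0.5, 0.6, 0.3]
gripper_width: 30.0
t 29.4 pos [ 546.4 -223.9   15. ] yaw_y 67.27 tilt 0.04 F [-0.5  0.6  0.3] w 30.0 q7 1.74
```

View pics/g20.png

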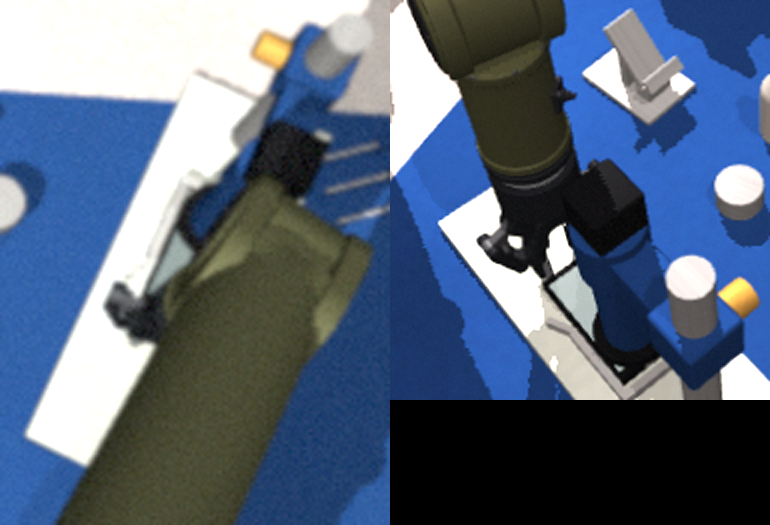

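```bash
python3 -m pendant '[[[-0.25,0,0],0],[[-0.25,0,0],0],[[0,0,0],0]]'
python3 -m pendant '[[[-0.15,0,0],0],[[0,0,0],0]]'
python3 -m pendant '[[[-0.15,0,0],0],[[0,0,0],0]]'
python3 go.py
```

```text
time: 29.8
position: [551.0, -225.9, 15.0]
tcp_rot: [0.0, 0.197, 0.98, -0.0]
ft_force: [-1.0, 0.0, 0.2]
gripper_width: 29.8
time: 30.0
position: [552.1, -226.3, 14.9]
tcp_rot: [0.0, 0.197, 0.98, -0.0]
ft_force: [-0.6, 0.5, 1.4]
gripper_width: 30.0
time: 30.2
position: [553.0, -226.7, 14.8]
tcp_rot: [-0.0, 0.197, 0.98, 0.0]
ft_force: [-2.3, 1.1, 1.5]
gripper_width: 29.6
t 30.2 pos [ 553.  -226.7   14.8] yaw_y 67.27 tilt 0.06 F [-2.3  1.1  1.5] w 29.6 q7 1.74
```

```bash
for i in 1 2 ; do :; done; python3 -m pendant '[[[-0.12,0,0],0],[[0,0,0],0]]'
python3 -m pendant '[[[-0.12,0,0],0],[[0,0,0],0]]'
python3 -m pendant '[[[-0.12,0,0],0],[[0,0,0],0]]'
python3 go.py
```

```text
time: 30.4
position: [552.9, -226.7, 14.7]
tcp_rot: [-0.002, 0.197, 0.98, 0.001]
ft_force: [-5.4, 1.7, 5.4]
gripper_width: 29.8
time: 30.6
position: [553.0, -226.7, 14.6]
tcp_rot: [-0.003, 0.197, 0.98, 0.001]
ft_force: [-8.2, 3.8, 7.6]
gripper_width: 29.9
time: 30.8
position: [553.0, -226.7, 14.5]
tcp_rot: [-0.004, 0.197, 0.98, 0.001]
ft_force: [-11.5, 4.8, 10.3]
gripper_width: 29.6
t 30.8 pos [ 553.  -226.7   14.5] yaw_y 67.26 tilt 0.51 F [-11.5   4.8  10.3] w 29.6 q7 1.75
```

```bash
python3 -m pendant '[[[0.2,0,0],0],[[0.3,0,0],0],[[0.6,0,0],0],[[1.5,0,0],0],[[2,0,0],0],[[2,0,-2],0],[[2,0,-3],0],[[2,0,-3],0],[[2.5,0,-3],0],[[3,0,-3],0]]'
python3 -m pendant '[[[4,0,0],0],[[4,0,0],0],[[4,0,0],0],[[3,0,0],0],[[0,0,0],0]]'
python3 go.py;python3 snap.py g21 370 170 435 265 5 180 310 260 385 5
```

```text
time: 31.8
position: [408.0, -166.1, 156.2]
tcp_rot: [0.001, 0.197, 0.98, -0.0]
ft_force: [0.6, 1.7, 0.4]
gripper_width: 30.4
time: 32.3
position: [319.9, -132.5, 157.0]
tcp_rot: [0.002, 0.2, 0.98, -0.0]
ft_force: [0.1, -1.1, -0.9]
gripper_width: 29.9
t 32.3 pos [ 319.9 -132.5  157. ] yaw_y 66.98 tilt 0.25 F [ 0.1 -1.1 -0.9] w 29.9 q7 1.46
```

View pics/g21.png

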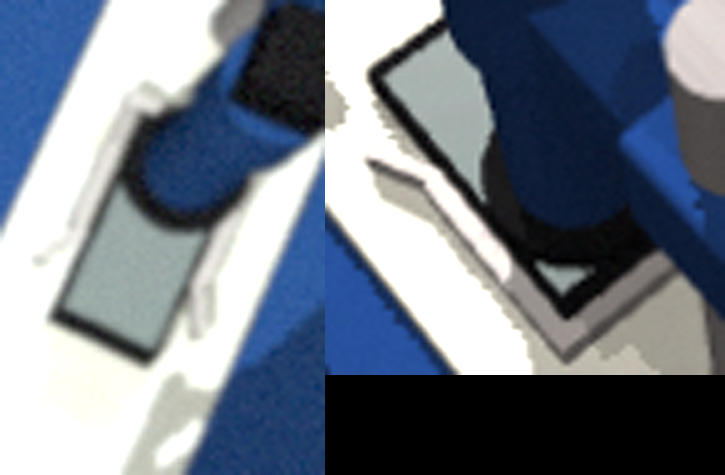

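```bash
python3 - <<'E'
from h import *
import pickle
S,T=pickle.load(open("g21.pkl","rb"))
mic=np.array([655.,-269.5]);a=np.radians(-22.7)
def tm(p):
    d=p[:2]-mic;return np.array([np.cos(a)*d[0]+np.sin(a)*d[1],-np.sin(a)*d[0]+np.cos(a)*d[1]]).round(1)
for u in [(52,318),(150,362)]:print(tm(back(T,np.array([370,170])+(np.array(u)+.5)/5-.5,26)))
for u in [(567-325,312),(372-325,75)]:print("S",tm(back(S,np.array([180,310])+(np.array(u)+.5)/5-.5,26)))
cv2.imwrite("pics/fS.png",S["frame"][:,:,::-1]);cv2.imwrite("pics/fT.png",T["frame"][:,:,::-1])
E
```

```text
[-99.5  28.2]
[-98.  -28.1]
S [ 28.1 -28.9]
S [-93.9 -28.9]
```

View pics/fS.png

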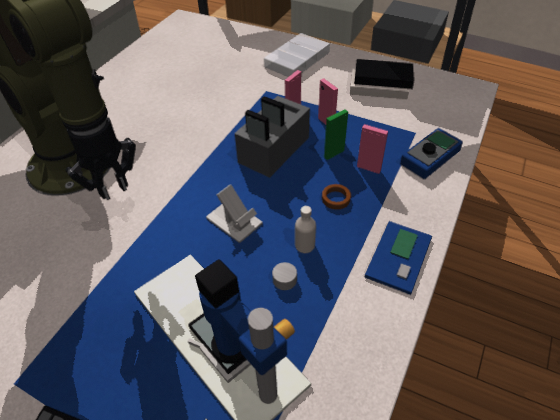

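View pics/fT.png

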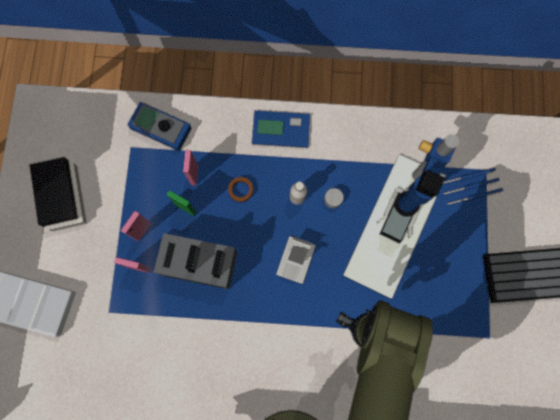

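```bash
python3 - <<'E'
from bench import *
s=sense();print(s["time"],abs(s["qvel"]).max(),s["ft_force"].round(1))
print(close_job())
E
```

```text
32.4 0.09028627868413447 [ 0.7 -0.1  0. ]
the job is handed in; nothing more can be done
None
```

The job is handed in, at 32.4 s of the 72 s allowed. No verdict was reported.

**What I did:**
- I lifted the short handset straight out of its well by its long edges.
- I set its port end in the stand's trough and let it pivot in a light grip until it leaned on the rest, screen outward. I let go, and it stayed put.
- I took it again by its long edges and carried it to the stage. With the port end touching the stage, I lowered it flat, screen up, and let go.
- I pushed it through the channel with the fingertips until it stopped, then backed the arm well clear.

**Last checks:**
- **Contact with the stop:** the last three small steps did not move the tool, while the push force rose to about 12 N.
- **Position:** the top camera puts the top end at −98 to −99.5 mm, where −98 mm means the port touches the stop. The scene camera puts the port edge at about 28 mm against the stop's 30 mm. Both are within the 2 mm calibration, so a gap smaller than that could not be ruled out from the pictures alone.
- **Camera disagreement:** the scene camera put the top end at −94 mm, about 5 mm from the top camera's reading. It implies a handset 122 mm long instead of 128 mm, so I trusted the top camera.
- **Everything else:** the tall handsets, bottle, tape roll and tub look unmoved in the final pictures. I saw no contact with the microscope head. The largest wrist force I read was about 16 N.

The arm was still settling slightly at hand-in (up to 0.09 rad/s), but it was clear of everything.

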